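Seat an acrylic panel in the drill jig and clamp it

ROBOT

A 6-joint arm with a two-finger parallel gripper is mounted at the origin on the work surface. World frame = base frame: x ahead of the robot, y to its left, z up, the work surface at z = 0. Lengths are in m, angles in rad, forces in N, time in s.
With the tool pointing down it reaches from about 0.4 to 0.925 m from the base axis. Payload 3.4 kg.
Tool frame: the origin (TCP) lies between the finger pads; the fingertips stand 14 mm ahead of it and the grasp point (between the pads) lies 5 mm behind it; x points along the fingers, z is the direction in which the jaws open and shut, and the axes are right-handed (so a half turn about x gives the same grasp; the last joint's range is limited). The gripper opens to 85 mm and grips with 20 to 120 N. Pads are 22 mm wide; open, the fingers measure 114 mm over their backs; the gripper's body (76 mm by 85 mm) begins 54 mm behind the grasp point. The pads swing forward as they close: fully open they stand 13 mm farther back than shut.
Start: joints at [-1.216, 0.307, 1.506, -0, 1.328, -0.073], TCP at [0.239, -0.523, 0.245] pointing down, gripper open.
Joint ranges: [-3.12, 3.12], [-1.05, 2.28], [0.14, 2.33], [-1.42, 4.57], [0.1, 2.73], [-2.68, 2.68]. Speed limits (rad/s): [2.57, 2.57, 3.14, 3.14, 3.14, 3.14].

INTERFACE

Orientations are given as a unit quaternion [x, y, z, w].
In Python, from workcell import status, get_image, camera_info, workorder gives the robot as it stands.
- The arm moves only by the tool step_arm, never from a script. Its argument "plan" is a list of rows, each a list of 7 numbers: the finger opening in cm, from 0 to 8.54, then the shift along the tool's x, y, z in cm, then the turn, a rotation vector about the tool's x, y, z in rad. A call has 1 to 5 rows; each row shifts and turns the commanded pose from where the row before left it, along the tool's axes as they then stand; what a row does not reach is not made up. A row lasts 1/12 s, in which the tool goes at most 41.7 mm and 7.16 degrees, less where a joint would pass 70% of its speed; a pose out of reach is approached as far as the arm can. A call is refused whole if a number of a shift passes 4.17 or a number of a turn 0.125, either way. A call with a gripper value outside its range is refused whole. The fingers move at their own pace and stop on an object; "newtons" is the grip in N (left out, the last holds). Time passes only in rows, so rows that do not move let the fingers close. It gives the time, the measured TCP pose, the force and the opening at its end, in the units of the state.
- status.get_obs(): the state, without advancing time (a new reading comes with each control period).
- get_image(name): name is "scene" or "top" or "wrist"; returns (picture, depth): 384x512x3 uint8, blue, green, red; 384x512 float32, m along the optical axis (not along the pixel's ray), 0 where there is no reading.
- camera_info(name): a dict with "mtx" (3x3 intrinsics, pixels), "k1" (the pictures are not rectified: a ray, as slopes to the right and down, at radius r is drawn at 1 + k1 r^2 times it, then the intrinsics apply), "position" and "rotation" of the camera in the world. Camera axes: x right, y down, z forward; pixel columns grow to the right and rows downward; lengths in m; the calibration is good to about 2 mm. A picture is of the moment at which its call begins: read the wrist's pose just before it. camera_info takes no time and is no camera call; for the wrist camera it gives the pose at the moment of the call.
- workorder.finish_job(): hands the job in, once; it reports no verdict.
The state is a dict: "clock": time; "joint_positions": joint angles; "qd": joint speeds; "tau": joint torques, N m; "tcp_pos": TCP position; "tool_rot": TCP orientation; "ft_force": force on the tool from outside, world axes, zero at the start; "torque": the same for the moment, N m; "grip_width": finger opening in m.
Only numpy, scipy, OpenCV 4.12 (cv2) and the standard library are available. Lean on these libraries where they do the work, as an engineer would, in place of code of your own. Each camera call takes 0.05 s, during which the arm holds its last target.

TASK

Seat the blue acrylic panel in the drill jig: with a light fingertip on top of it, draw it back toward you from under the bush bridge and across until it is fully home against both front pins and the side pin. Then push the red handle of the toggle clamp right down so that the clamp holds the panel there. The acrylic cracks easily, so never bear down on it hard, and leave the other things on the bench alone.

Things in the scene. Friction and masses are not known exactly. Their poses are not given: they have to be found in the camera images.
- jig: Fixed drill jig: steel base plate 195 x 215 mm (jig x -82 to 113, y -86 to 129), with a grey felt facing 30 mm above this origin (gives 1 mm at 25 N). Its screw feet are set differently each time, so its height differs by a few mm. Origin: 30 mm under the centre of a seated panel. x points away from the robot (the two front pins are on the -x side), y to its left, z up.
- panel: Loose white acrylic panel under blue film, 110 (its x) x 120 (its y) x 5 mm, 80 g; film peeled off the far corners (panel x > -5, |y| > 20 mm), which are slick. Origin: centre of its underside; axes as the jig's. It starts flat on the jig, slightly askew, 26-43 mm short of the front pins and 4-10 mm off the side pin. Felt and plungers drag on it with 4 N; a 10-15 N press carries it; it cracks above 25 N.
- edge_left (a point): Point on the panel's near (-x) edge, mid-thickness, at y = 42 mm of the panel. Seated, it coincides with point stop_left.
- edge_right (a point): Point on the panel's near (-x) edge, mid-thickness, at y = -42 mm of the panel. Seated, it coincides with point stop_right.
- edge_side (a point): Point on the panel's right (-y) edge, mid-thickness, at x = -10 mm of the panel. Seated, it coincides with point stop_side.
- stop_left (a point): Where the panel's near edge touches the left front pin: a steel dowel pin 10 mm in diameter, 12 mm tall above the felt; pin axis 5 mm nearer (jig -x). At jig (-55, 42, 32.5) mm.
- stop_right (a point): The same for the right front pin (same size); at jig (-55, -42, 32.5) mm.
- stop_side (a point): Where the panel's right edge touches the side pin, a like dowel pin whose axis is 5 mm farther right (jig -y); at jig (-10, -60, 32.5) mm.
- bridge (a point): Middle of the near lower edge of the dark steel bush bridge, at jig (33, 0, 38) mm. The bridge spans the jig over the far part of the panel: 70 mm deep (jig x 33 to 103 mm), 172 mm wide, underside 8 mm and top 20 mm above the felt. Two spring plungers under it (jig x 43, y -36 and 36 mm) press on the panel with about 5 N each.
- clamp_handle (a joint): Toggle clamp's red handle, rad: 0 fully open, 1.15 fully down on its stop and locked (level, pointing to jig +y). At q it points to jig +y, raised by 1.15 - q above level. Starts at 0-0.15, stays where left, resists with 0.5 N m, 0.8 at the end. A linkage swings the clamp bar the other way, down onto the panel.
- handle_pivot (a point): Hinge axis of the clamp handle (it runs along jig x), at jig (-5, 108, 64) mm.
- handle_grip (a point): Point on the axis of the handle's red round sleeve (18 mm in diameter, from 45 to 125 mm from the pivot), 95 mm from the pivot.
- clamp_pad: Black rubber pad, 15 mm in diameter, on a sprung spindle at the end of the steel clamp bar; origin: centre of its underside. Open, the bar stands upright left of the panel, up to 75 mm above the felt. With the handle down the pad presses straight down on the panel near jig (-5, 32) mm with about 4 N and does not shift it.
- oil: White oil bottle with a red cap, 52 mm in diameter, 130 mm tall, standing; origin: centre of its underside. Not to be moved.
- collar: Black flanged collar, 72 mm in diameter, 30 mm tall, lying flat; origin: centre of its underside. Not to be moved.
- chuck_key: Steel T-handled chuck key, about 95 mm long (its x) and 80 mm across (its y), 22 mm tall, lying; origin: on the bench under its middle. Not to be moved.
- deburr: Deburring tool like a screwdriver, 170 mm long (its x), lying; origin: on the bench under its middle. Not to be moved.
Mind the look-alikes: they are no part of the job. There is more than one size of the panel; the job needs the largest.

How it is judged:
By the outcome, as a careful person would: the job done as asked, in the order asked, and still so for the second after the job is handed in, with the robot touching nothing.
It also fails if it takes over 72 s, if anything falls off the work surface, if the arm or the gripper's body presses on something with over 40 N, if the wrist force passes 120 N, or if a joint passes its speed limit or range.

## Working session

There is one attempt and no reset: what is moved stays moved. The work goes in short steps, Python scripts to look and compute and a tool call to move; the robot and the scene stay as the last step left them, time stands still between calls to the robot, and variables do not carry over. Pictures are saved under pics/ and viewed, and the job is handed in when it is done.

Besides the shell and the picture viewer there is one more tool, called after ">>>" by a JSON object that holds its "fn" and its "kwargs", one argument or row to a line. step_arm: Moves the arm, as the interface text tells. Its arguments: {"type":"object","properties":{"plan":{"type":"array","items":{"type":"array","items":{"type":"number"}}},"newtons":{"type":"number"}},"required":["plan"]}

```bash
ls; mkdir -p pics
python3 - <<'E'
from workcell import status,get_image,camera_info
import cv2,numpy as np
o=status.get_obs();print({k:np.round(v,4).tolist() for k,v in o.items()})
for n in ["scene","top","wrist"]:
    c=camera_info(n);print(n,{k:np.round(v,4).tolist() for k,v in c.items()})
    im,d=get_image(n);cv2.imwrite(f"pics/{n}0.png",im);np.save(f"pics/{n}0.npy",d)
E
```

```text
pics
{'clock': 0.0, 'joint_positions': [-1.2155, 0.3076, 1.5077, -0.0, 1.3285, -0.0735], 'qd': [0.0001, 0.0004, -0.0002, -0.002, 0.0007, -0.0019], 'tau': [0.0025, -45.7538, -25.1914, 0.0, 0.0128, 0.0], 'tcp_pos': [0.2388, -0.5223, 0.2444], 'tool_rot': [0.3826, 0.5955, -0.3817, 0.5943], 'ft_force': [0.09, 0.2431, 0.2912], 'torque': [0.0535, 0.0178, -0.0243], 'grip_width': 0.0853}
scene {'mtx': [[362.0291, 0.0, 263.7732], [0.0, 362.0291, 191.6987], [0.0, 0.0, 1.0]], 'k1': -0.0989, 'position': [1.3772, -0.0307, 0.7515], 'rotation': [0.6652, 0.6125, -0.2968, -0.307]}
top {'mtx': [[454.6096, 0.0, 247.0424], [0.0, 454.6096, 204.1516], [0.0, 0.0, 1.0]], 'k1': -0.0821, 'position': [0.256, 0.018, 1.7124], 'rotation': [0.7131, -0.6928, 0.0765, -0.075]}
wrist {'mtx': [[329.0268, 0.0, 261.1982], [0.0, 329.0268, 197.3283], [0.0, 0.0, 1.0]], 'k1': -0.0317, 'position': [0.3143, -0.4872, 0.3724], 'rotation': [0.8297, -0.5337, -0.0894, 0.1375]}
```

View pics/scene0.png

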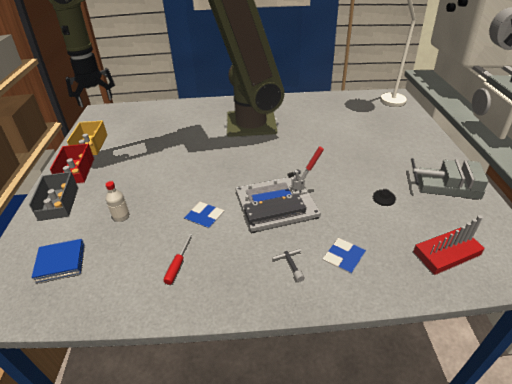

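View pics/top0.png

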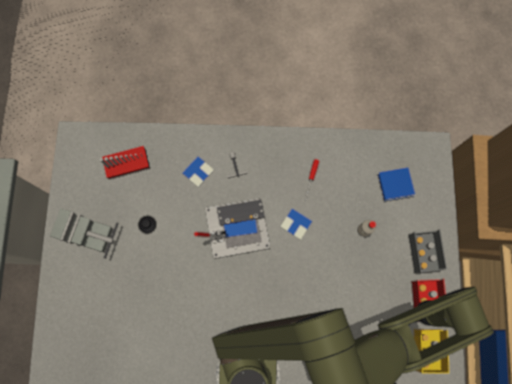

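View pics/wrist0.png

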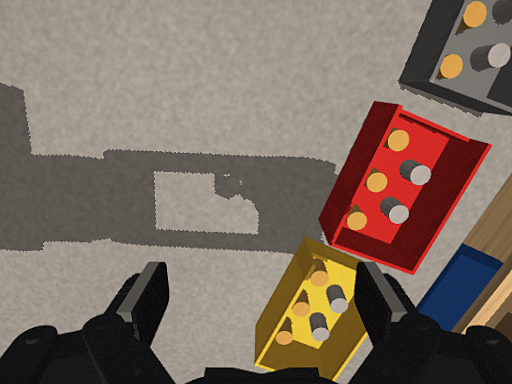

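The scene view shows the jig at about (278,203), with its red handle at (315,158). In the top view the jig is at about (238,228) and the handle tip at (197,234), to the robot's left. I'll localize it next.

```bash
cat > h.py <<'E'
import numpy as np,cv2
from scipy.spatial.transform import Rotation as R
from workcell import status,get_image,camera_info
def cam(n):
    c=camera_info(n);c['R']=R.from_quat(c['rotation']).as_matrix() if np.shape(c['rotation'])==(4,) else np.array(c['rotation']);c['p']=np.array(c['position']);c['K']=np.array(c['mtx']);return c
def ray(c,u,v):
    q=cv2.undistortPoints(np.array([[[u,v]]],float),c['K'],np.array([c['k1'],0,0,0.]))[0,0]
    return c['R']@np.array([q[0],q[1],1.])
def at_z(c,u,v,z):
    r=ray(c,u,v);return c['p']+r*(z-c['p'][2])/r[2]
def at_d(c,u,v,d): return c['p']+ray(c,u,v)*d
def proj(c,P):
    P=np.atleast_2d(P).astype(float);rv=cv2.Rodrigues(c['R'].T)[0];t=-c['R'].T@c['p']
    return cv2.projectPoints(P,rv,t,c['K'],np.array([c['k1'],0,0,0.]))[0][:,0]
def crop(im,x0,y0,x1,y1,s,f):
    cv2.imwrite(f,cv2.resize(im[y0:y1,x0:x1],None,fx=s,fy=s,interpolation=cv2.INTER_CUBIC))
E
python3 - <<'E'
from h import *
c=cam("top");im=cv2.imread("pics/top0.png");d=np.load("pics/top0.npy")
crop(im,180,180,300,270,6.5,"pics/topc.png")
s=cv2.imread("pics/scene0.png");crop(s,220,140,340,240,6,"pics/scenec.png")
for u,v in [(207,207),(263,200),(270,248),(217,257),(240,229),(195,234),(240,212)]: print(u,v,at_d(c,u,v,d[v,u]).round(3))
E
```

```text
207 207 [0.612 0.173 0.005]
263 200 [ 0.648 -0.042 -0.002]
270 248 [ 0.46  -0.071  0.017]
217 257 [0.421 0.126 0.02 ]
240 229 [0.526 0.043 0.033]
195 234 [0.482 0.195 0.172]
240 212 [0.588 0.045 0.05 ]
```

View pics/topc.png

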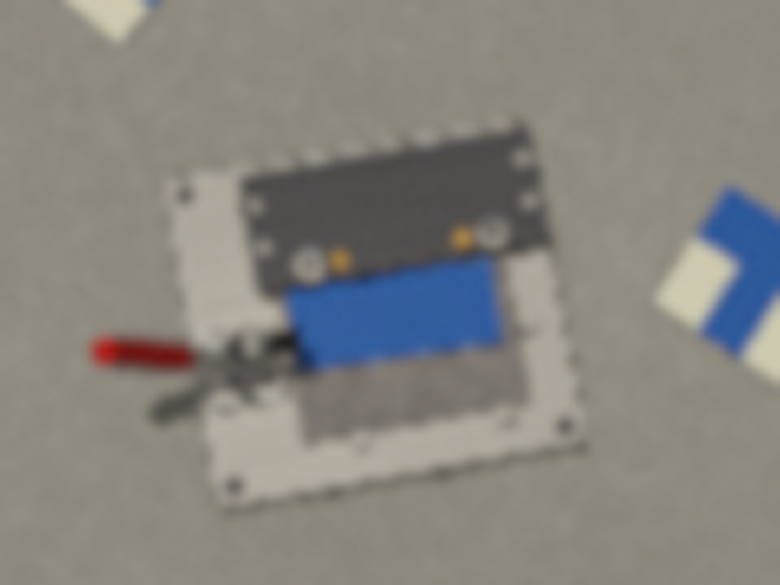

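View pics/scenec.png

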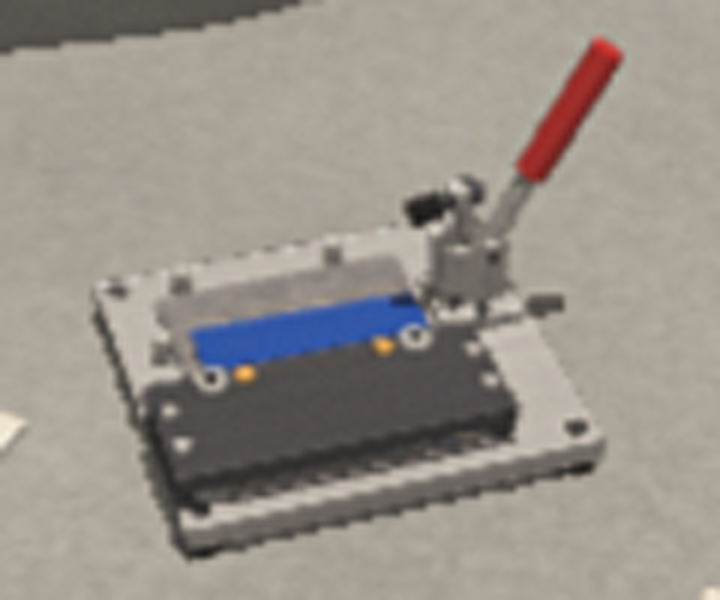

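```bash
cat >> h.py <<'E'
def plan(pos,rot=None,rows=None,cur=None):
    """print total tool-frame shift (cm) / turn needed from measured (or given) pose"""
    o=status.get_obs();p=np.array(o['tcp_pos']);r=R.from_quat(o['tool_rot'])
    if cur is not None:p,r=cur
    rv=np.zeros(3) if rot is None else (r.inv()*rot).as_rotvec()
    return r,(np.array(pos)-p),rv
def rows(pos,rot=None,n=None,p=None,r=None):
    o=status.get_obs();p=np.array(o['tcp_pos']) if p is None else p;r=R.from_quat(o['tool_rot']) if r is None else r
    rv=np.zeros(3) if rot is None else (r.inv()*rot).as_rotvec()
    d=np.array(pos)-p
    if n is None:n=int(max(np.ceil(np.linalg.norm(d)/.040),np.ceil(np.linalg.norm(rv)/.120),1))
    for i in range(n):
        print(np.round(100*(r.inv().apply(d/n)),2).tolist(),np.round(rv/n,4).tolist());r=r*R.from_rotvec(rv/n)
E
python3 - <<'E'
from h import *
o=status.get_obs();r=R.from_quat(o['tool_rot']);print(r.as_matrix().round(3))
c=cam("wrist");print("cam in tool",r.inv().apply(c['p']-o['tcp_pos']).round(3));print((r.inv().as_matrix()@c['R']).round(3))
c=cam("top")
pts=[(170,180),(528,125),(583,447),(228,510)]
W=np.array([at_z(c,180+u/6.5,180+v/6.5,.03) for u,v in pts]);print(W.round(3))
print(np.degrees([np.arctan2(*(W[0]-W[1])[[1,0]]),np.arctan2(*(W[3]-W[2])[[1,0]]),np.arctan2(*(W[1]-W[2])[[1,0]]),np.arctan2(*(W[0]-W[3])[[1,0]])]))
E
```

```text
[[-0.001  0.909  0.416]
 [ 0.002  0.416 -0.909]
 [-1.     0.    -0.002]]
cam in tool [-0.128  0.083 -0.001]
[[-0.    -0.324  0.946]
 [-0.001 -0.946 -0.324]
 [ 1.    -0.001 -0.   ]]
[[ 0.605  0.174  0.03 ]
 [ 0.644 -0.034  0.03 ]
 [ 0.456 -0.069  0.03 ]
 [ 0.414  0.132  0.03 ]]
[100.6344062  101.7476797   10.72291148  12.40295626]
```

Run:
```python
from h import *
a=np.radians(11.5)
T=R.from_matrix(np.array([[0,0,-1],[np.cos(a),np.sin(a),0],[np.sin(a),-np.cos(a),0]]).T)
print(T.as_matrix())
rows([.544,.053,.245],T,n=20)
```

```text
[[ 1.11022302e-16  9.79924705e-01  1.99367934e-01]
 [-5.55111512e-17  1.99367934e-01 -9.79924705e-01]
 [-1.00000000e+00  5.55111512e-17  1.11022302e-16]]
[0.0, 2.58, -1.98] [0.0114, -0.0001, 0.0]
[0.0, 2.56, -2.01] [0.0114, -0.0001, 0.0]
[0.0, 2.54, -2.04] [0.0114, -0.0001, 0.0]
[0.0, 2.51, -2.07] [0.0114, -0.0001, 0.0]
[0.0, 2.49, -2.1] [0.0114, -0.0001, 0.0]
[0.0, 2.47, -2.13] [0.0114, -0.0001, 0.0]
[0.0, 2.44, -2.15] [0.0114, -0.0001, 0.0]
[0.0, 2.42, -2.18] [0.0114, -0.0001, 0.0]
[0.0, 2.39, -2.21] [0.0114, -0.0001, 0.0]
[0.0, 2.37, -2.24] [0.0114, -0.0001, 0.0]
[-0.0, 2.34, -2.26] [0.0114, -0.0001, 0.0]
[-0.0, 2.32, -2.29] [0.0114, -0.0001, 0.0]
[-0.0, 2.29, -2.32] [0.0114, -0.0001, 0.0]
[-0.0, 2.26, -2.34] [0.0114, -0.0001, 0.0]
[-0.0, 2.24, -2.37] [0.0114, -0.0001, 0.0]
[-0.0, 2.21, -2.39] [0.0114, -0.0001, 0.0]
[-0.0, 2.18, -2.42] [0.0114, -0.0001, 0.0]
[-0.0, 2.15, -2.44] [0.0114, -0.0001, 0.0]
[-0.0, 2.13, -2.47] [0.0114, -0.0001, 0.0]
[-0.0, 2.1, -2.49] [0.0114, -0.0001, 0.0]
```

>>> {"fn": "step_arm", "kwargs": {
  "plan": [
    [0, 0, 2.6, -2.0, 0.011, 0, 0],
    [0, 0, 2.6, -2.0, 0.011, 0, 0],
    [0, 0, 2.5, -2.0, 0.011, 0, 0],
    [0, 0, 2.5, -2.1, 0.011, 0, 0],
    [0, 0, 2.5, -2.1, 0.012, 0, 0]
  ]
}}

```text
clock: 0.57
tcp_pos: [0.3155, -0.3775, 0.245]
tool_rot: [0.399, 0.584, -0.399, 0.584]
ft_force: [0.5, -0.4, -0.9]
grip_width: 0.026
```

>>> {"fn": "step_arm", "kwargs": {
  "plan": [
    [0, 0, 2.5, -2.1, 0.011, 0, 0],
    [0, 0, 2.4, -2.2, 0.011, 0, 0],
    [0, 0, 2.4, -2.2, 0.011, 0, 0],
    [0, 0, 2.4, -2.2, 0.011, 0, 0],
    [0, 0, 2.4, -2.2, 0.012, 0, 0]
  ]
}}

```text
clock: 0.98
tcp_pos: [0.3917, -0.2334, 0.2452]
tool_rot: [0.415, 0.573, -0.415, 0.572]
ft_force: [0.5, -0.4, 0.5]
grip_width: 0.0
```

>>> {"fn": "step_arm", "kwargs": {
  "plan": [
    [0, 0, 2.3, -2.3, 0.011, 0, 0],
    [0, 0, 2.3, -2.3, 0.011, 0, 0],
    [0, 0, 2.3, -2.3, 0.011, 0, 0],
    [0, 0, 2.3, -2.3, 0.012, 0, 0],
    [0, 0, 2.2, -2.4, 0.012, 0, 0]
  ]
}}

```text
clock: 1.4
tcp_pos: [0.4673, -0.0894, 0.2452]
tool_rot: [0.431, 0.56, -0.431, 0.56]
ft_force: [0.1, 0.5, 0.5]
grip_width: 0.0
```

>>> {"fn": "step_arm", "kwargs": {
  "plan": [
    [0, 0, 2.2, -2.4, 0.011, 0, 0],
    [0, 0, 2.2, -2.4, 0.011, 0, 0],
    [0, 0, 2.2, -2.4, 0.011, 0, 0],
    [0, 0, 2.1, -2.4, 0.012, 0, 0],
    [0, 0, 2.1, -2.5, 0.012, 0, 0]
  ]
}}

```text
clock: 1.82
tcp_pos: [0.5437, 0.0536, 0.2451]
tool_rot: [0.447, 0.548, -0.447, 0.548]
ft_force: [0.6, -0.4, 0.1]
grip_width: 0.0001
```

Run:
```python
from h import *
import pickle
o=status.get_obs();print(o['clock'],o['tcp_pos'],o['ft_force'],np.abs(o['qd']).max())
c=cam("wrist");im,d=get_image("wrist");pickle.dump((c,im,d,o),open("pics/w1.pkl","wb"));cv2.imwrite("pics/w1.png",im)
```

```text
1.8167 [0.5436874  0.05363214 0.24505323] [ 0.64298742 -0.36198274  0.09606078] 0.7847059671195026
```

View pics/w1.png

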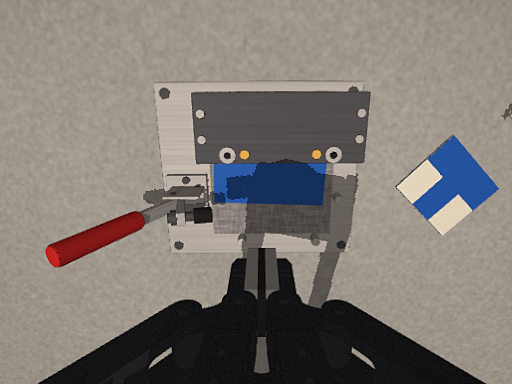

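Wrist view: the bridge runs along rows 92–163 and the panel's near edge is at about row 205. The felt is below that, with front pins near (242,240) and (315,240) and the side pin near (337,200). I'll take a fresh, settled picture and enlarge it.

Run:
```python
from h import *
import pickle
get_image("top")
for i in range(3): get_image("top")
o=status.get_obs();print(o['clock'],o['tcp_pos'],o['ft_force'],np.abs(o['qd']).max())
c=cam("wrist");im,d=get_image("wrist");pickle.dump((c,im,d,o),open("pics/w2.pkl","wb"))
crop(im,150,140,370,260,3.6,"pics/w2.png");crop(im,140,70,380,260,3.3,"pics/w2b.png")
```

```text
2.0667 [0.5427987  0.05202082 0.24477098] [-1.2970924  -0.00624233 -0.128644  ] 0.02208305359308711
```

View pics/w2.png

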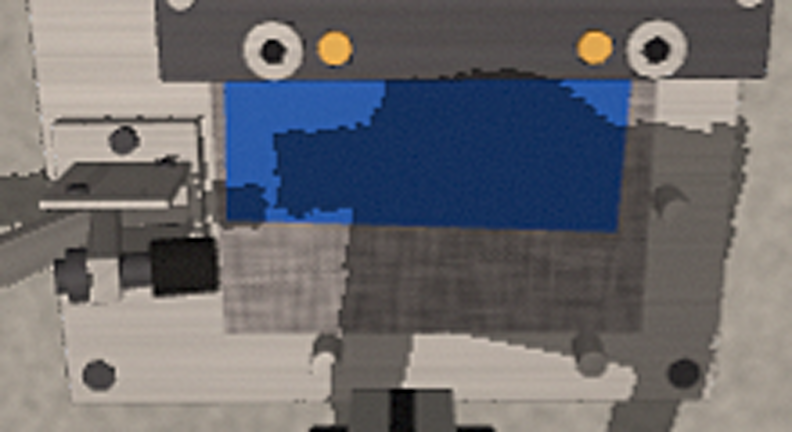

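View pics/w2b.png

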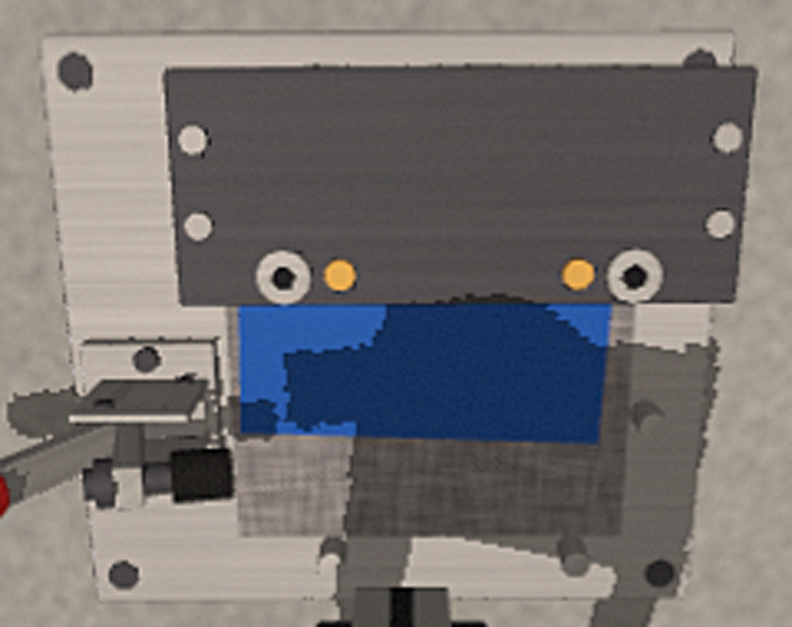

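Run:
```python
from h import *
import pickle
from scipy.optimize import least_squares
c,im,d,o=pickle.load(open("pics/w2.pkl","rb"))
fb=lambda u,v:(140+(u+.5)/3.3-.5,70+(v+.5)/3.3-.5)
f2=lambda u,v:(150+(u+.5)/3.6-.5,140+(v+.5)/3.6-.5)
J=[(33,86,50),(33,-86,50),(103,86,50),(103,-86,50),(-60,42,42),(-60,-42,42),(-10,-65,42)]
P=[fb(181,304),fb(735,302),fb(164,70),fb(757,68),f2(325,362),f2(592,362),f2(670,202)]
J=np.array(J)/1000.;P=np.array(P)
def W(x,J):return R.from_euler('z',x[3]).apply(J)+x[:3]
f=lambda x:(proj(c,W(x,J))-P).ravel()
s=least_squares(f,[.519,.027,0,.2],loss='soft_l1');print(s.x.round(4),np.degrees(s.x[3]));print(f(s.x).reshape(-1,2).round(1))
def dz(n,u,v):
    u,v=int(round(u)),int(round(v));print(n,at_d(c,u,v,np.median(d[v-2:v+3,u-2:u+3])).round(4))
for n,q in dict(bridge=f2(460,30),felt=f2(450,290),felt2=f2(270,290),panel=f2(450,180),plate=f2(500,390),plate2=f2(700,110)).items():dz(n,*q)
np.save("jig.npy",s.x)
x=s.x;zt=x[2]+.035
for n,q in dict(nl=f2(227,221),nr=f2(616,232),fr=f2(631,82),fl=f2(226,82)).items():
    w=at_z(c,*q,zt);print(n,(1000*R.from_euler('z',-x[3]).apply(w-x[:3])).round(1))
```

```text
[ 0.5221  0.0305 -0.008   0.2068] 11.846625836922401
[[-0.   0.1]
 [-0.4  0.1]
 [ 0.2 -0.4]
 [-0.5 -0.4]
 [ 0.2 -0. ]
 [-0.3 -0.4]
 [ 1.3  2.6]]
bridge [0.5684 0.0419 0.0457]
felt [0.4838 0.0246 0.0258]
felt2 [0.4722 0.0805 0.0256]
panel [0.5204 0.0328 0.0307]
plate [ 0.4501 -0.      0.0218]
plate2 [ 0.5556 -0.0373  0.0225]
nl [-15.   71.9  35. ]
nr [-19.2 -48.9  35. ]
fr [ 28.4 -50.8  35. ]
fl [28.9 69.9 35. ]
```

Run:
```python
from h import *
import pickle
from scipy.optimize import least_squares
c,im,d,o=pickle.load(open("pics/w2.pkl","rb"))
fb=lambda u,v:(140+(u+.5)/3.3-.5,70+(v+.5)/3.3-.5)
f2=lambda u,v:(150+(u+.5)/3.6-.5,140+(v+.5)/3.6-.5)
J=np.array([(33,86,50),(33,-86,50),(103,86,50),(103,-86,50),(-60,42,42),(-60,-42,42)])/1000.
P=np.array([fb(181,304),fb(735,302),fb(164,70),fb(757,68),f2(325,362),f2(592,362)])
z=-.0045
W=lambda x,J:R.from_euler('z',x[2]).apply(J)+[x[0],x[1],z]
f=lambda x:(proj(c,W(x,J))-P).ravel()
s=least_squares(f,[.519,.027,.2]);print(s.x.round(4));print(f(s.x).reshape(-1,2).round(1))
x=np.array([s.x[0],s.x[1],z,s.x[2]]);np.save("jig.npy",x)
for n,q in dict(nl=f2(227,221),nr=f2(616,232),fr=f2(631,82),fl=f2(226,82)).items():
    w=at_z(c,*q,z+.035);print(n,(1000*R.from_euler('z',-x[3]).apply(w-x[:3])).round(1))
t=R.from_euler('z',x[3]).apply([.012,0,0])+x[:3];print(t)
t[2]=.060;rows(t)
```

```text
[0.5226 0.0307 0.2063]
[[-0.8  0.4]
 [ 0.6  0.4]
 [-0.6 -0.9]
 [ 0.7 -0.8]
 [-0.1  1. ]
 [ 0.1  0.6]]
nl [-14.3  71.2  35. ]
nr [-18.4 -48.3  35. ]
fr [ 28.8 -50.2  35. ]
fl [29.2 69.3 35. ]
[ 0.53431805  0.03312145 -0.0045    ]
[3.7, -0.23, 0.33] [0.0, 0.0, 0.0]
[3.7, -0.23, 0.33] [0.0, 0.0, 0.0]
[3.7, -0.23, 0.33] [0.0, 0.0, 0.0]
[3.7, -0.23, 0.33] [0.0, 0.0, 0.0]
[3.7, -0.23, 0.33] [0.0, 0.0, 0.0]
```

>>> {"fn": "step_arm", "kwargs": {
  "plan": [
    [0, 3.7, -0.2, 0.3, 0, 0, 0],
    [0, 3.7, -0.2, 0.3, 0, 0, 0],
    [0, 3.7, -0.2, 0.4, 0, 0, 0],
    [0, 3.7, -0.3, 0.3, 0, 0, 0],
    [0, 3.2, -0.2, 0.3, 0, 0, 0]
  ]
}}

```text
clock: 2.53
tcp_pos: [0.5343, 0.0326, 0.0638]
tool_rot: [0.447, 0.548, -0.448, 0.547]
ft_force: [1.4, 0.3, -0.1]
grip_width: 0.0002
```

>>> {"fn": "step_arm", "kwargs": {
  "plan": [
    [0, 0.0, 0, 0, 0, 0, 0],
    [0, 0.5, 0, 0, 0, 0, 0],
    [0, 0, 0, 0, 0, 0, 0]
  ]
}}

```text
clock: 2.78
tcp_pos: [0.5365, 0.0335, 0.061]
tool_rot: [0.447, 0.547, -0.447, 0.548]
ft_force: [0.9, 0.2, 0.9]
grip_width: 0.0
```

>>> {"fn": "step_arm", "kwargs": {
  "plan": [
    [0, 0.5, 0, 0, 0, 0, 0],
    [0, 0.3, 0, 0, 0, 0, 0],
    [0, 0, 0, 0, 0, 0, 0]
  ]
}}

```text
clock: 3.03
tcp_pos: [0.5367, 0.0343, 0.0533]
tool_rot: [0.447, 0.547, -0.446, 0.549]
ft_force: [-0.1, 0.8, 0.3]
grip_width: -0.0001
```

Run:
```python
from h import *
im,d=get_image("wrist");cv2.imwrite("pics/w3.png",im)
```

```text
(no output)
```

View pics/w3.png

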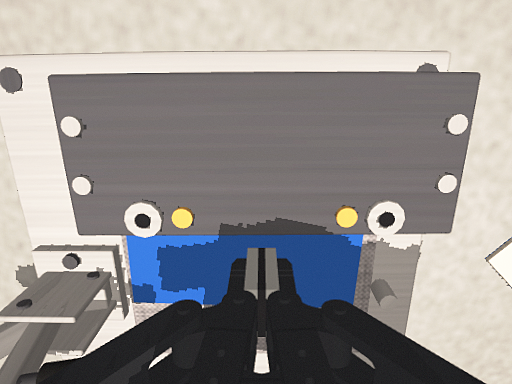

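>>> {"fn": "step_arm", "kwargs": {
  "plan": [
    [0, 0.3, 0, 0, 0, 0, 0],
    [0, 0.2, 0, 0, 0, 0, 0],
    [0, 0, 0, 0, 0, 0, 0]
  ]
}}

```text
clock: 3.33
tcp_pos: [0.5357, 0.0343, 0.0472]
tool_rot: [0.447, 0.548, -0.447, 0.548]
ft_force: [0.5, -0.1, -0.1]
grip_width: 0.0002
```

The wrist view shows the closed fingertips at about (262,248). They are over the blue film just short of the bridge's near edge (row 235), with the side pin at (383,292). I'll lower the last few millimetres slowly.

>>> {"fn": "step_arm", "kwargs": {
  "plan": [
    [0, 0.1, 0, 0, 0, 0, 0],
    [0, 0.05, 0, 0, 0, 0, 0],
    [0, 0, 0, 0, 0, 0, 0]
  ]
}}

```text
clock: 3.58
tcp_pos: [0.5358, 0.0343, 0.0457]
tool_rot: [0.447, 0.548, -0.447, 0.548]
ft_force: [-0.6, 0.3, 1.0]
grip_width: 0.0002
```

>>> {"fn": "step_arm", "kwargs": {
  "plan": [
    [0, 0.07, 0, 0, 0, 0, 0],
    [0, 0.0, 0, 0, 0, 0, 0]
  ]
}}

```text
clock: 3.75
tcp_pos: [0.5359, 0.0342, 0.0453]
tool_rot: [0.447, 0.548, -0.447, 0.548]
ft_force: [-0.3, 0.1, 3.9]
grip_width: -0.0003
```

>>> {"fn": "step_arm", "kwargs": {
  "plan": [
    [0, 0.05, 0, 0, 0, 0, 0],
    [0, 0.0, 0, 0, 0, 0, 0]
  ]
}}

```text
clock: 3.92
tcp_pos: [0.5359, 0.0342, 0.0452]
tool_rot: [0.447, 0.548, -0.447, 0.548]
ft_force: [-1.5, 0.6, 6.5]
grip_width: -0.0003
```

>>> {"fn": "step_arm", "kwargs": {
  "plan": [
    [0, 0.06, 0, 0, 0, 0, 0],
    [0, 0.06, 0, 0, 0, 0, 0],
    [0, 0, 0, 0, 0, 0, 0]
  ]
}}

```text
clock: 4.17
tcp_pos: [0.5359, 0.0342, 0.0449]
tool_rot: [0.447, 0.548, -0.447, 0.548]
ft_force: [-3.1, -0.3, 14.2]
grip_width: 0.0
```

>>> {"fn": "step_arm", "kwargs": {
  "plan": [
    [0, -0.02, -0.2, 0, -0.002, 0, 0],
    [0, 0, -0.3, 0, -0.003, 0, 0],
    [0, 0, -0.3, 0, -0.003, 0, 0]
  ]
}}

```text
clock: 4.42
tcp_pos: [0.5323, 0.0329, 0.0453]
tool_rot: [0.447, 0.547, -0.443, 0.552]
ft_force: [5.0, 1.5, 4.5]
grip_width: -0.0003
```

>>> {"fn": "step_arm", "kwargs": {
  "plan": [
    [0, 0, -0.3, 0, -0.003, 0, 0],
    [0, 0, -0.3, 0, -0.003, 0, 0]
  ]
}}

```text
clock: 4.58
tcp_pos: [0.5268, 0.0315, 0.0453]
tool_rot: [0.445, 0.549, -0.441, 0.554]
ft_force: [4.6, 1.8, 5.4]
grip_width: -0.0001
```

>>> {"fn": "step_arm", "kwargs": {
  "plan": [
    [0, 0.06, -0.2, 0, 0, 0, 0],
    [0, 0.05, -0.2, 0, -0.002, 0, 0],
    [0, 0, -0.1, 0, -0.002, 0, 0]
  ]
}}

```text
clock: 4.83
tcp_pos: [0.5241, 0.0305, 0.0451]
tool_rot: [0.445, 0.548, -0.439, 0.556]
ft_force: [6.0, 1.8, 10.0]
grip_width: 0.0002
```

Run:
```python
from h import *
im,d=get_image("wrist");cv2.imwrite("pics/w4.png",im)
print(status.get_obs()['ft_force'])
```

```text
[ 5.11880356  1.42962474 10.07600155]
```

View pics/w4.png

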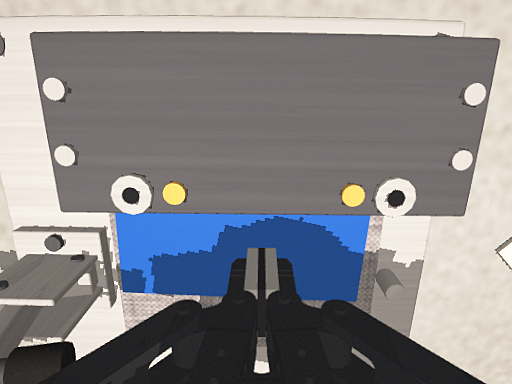

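>>> {"fn": "step_arm", "kwargs": {
  "plan": [
    [0, 0.02, -0.3, 0, -0.002, 0, 0],
    [0, 0, -0.3, 0.05, -0.002, 0, 0],
    [0, 0, -0.3, 0.05, -0.002, 0, 0],
    [0, 0, -0.3, 0.05, -0.002, 0, 0]
  ]
}}

```text
clock: 5.22
tcp_pos: [0.5139, 0.0264, 0.0451]
tool_rot: [0.444, 0.549, -0.436, 0.558]
ft_force: [7.9, 3.4, 9.4]
grip_width: -0.0001
```

```bash
cat > pan.py <<'E'
from h import *
def panel(pts,c=None):
    x=np.load("jig.npy");c=c or cam("wrist")
    for u,v in pts:
        w=at_z(c,u,v,x[2]+.035);print((u,v),(1000*R.from_euler('z',-x[3]).apply(w-x[:3])).round(1))
E
python3 - <<'E'
from pan import *
c=cam("wrist");im,d=get_image("wrist");cv2.imwrite("pics/w5.png",im)
o=status.get_obs();print(o['ft_force'],o['tcp_pos'])
x=np.load("jig.npy");print("tcp jig",R.from_euler('z',-x[3]).apply(o['tcp_pos']-x[:3]).round(4));print(R.from_quat(o['tool_rot']).as_matrix().round(3))
import pickle;pickle.dump(c,open("pics/w5.pkl","wb"))
E
```

```text
[ 4.91396401  1.91874358 10.86832858] [0.5126621  0.0261941  0.04499168]
tcp jig [-0.0106 -0.0023  0.0495]
[[ 0.014  0.974  0.227]
 [ 0.     0.227 -0.974]
 [-1.     0.014  0.003]]
```

View pics/w5.png

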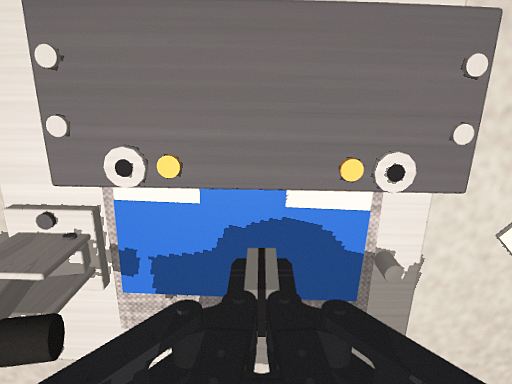

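The panel is moving with the finger. Its white slick strips are now emerging from under the bridge (row 197), and its near corners are at about (122,293) and (357,300).

Run:
```python
from pan import *
import pickle
c=pickle.load(open("pics/w5.pkl","rb"))
panel([(122,293),(357,300),(371,195),(114,188),(200,203),(287,207)],c)
```

```text
(122, 293) [-27.8  69.3  35. ]
(357, 300) [-29.7 -51.3  35. ]
(371, 195) [ 27.1 -51.3  35. ]
(114, 188) [28.2 66.6 35. ]
(200, 203) [21.7 27.4 35. ]
(287, 207) [ 20.5 -12.9  35. ]
```

>>> {"fn": "step_arm", "kwargs": {
  "plan": [
    [0, -0.4, 0, 0, 0, 0, 0],
    [0, -0.5, 0.2, 0, 0, 0.014, 0],
    [0, 0, 1.2, -0.4, 0, 0, 0],
    [0, 0, 0.9, -0.4, 0, 0, 0],
    [0, 0, 0, 0, 0, 0, 0]
  ]
}}

```text
clock: 5.68
tcp_pos: [0.5295, 0.04, 0.0515]
tool_rot: [0.443, 0.557, -0.436, 0.551]
ft_force: [0.6, -0.1, -0.1]
grip_width: 0.0005
```

Run:
```python
from pan import *
import pickle
get_image("top");get_image("top")
c=cam("wrist");im,d=get_image("wrist");cv2.imwrite("pics/w6.png",im);pickle.dump(c,open("pics/w6.pkl","wb"))
o=status.get_obs();print(o['ft_force'],o['tcp_pos'])
x=np.load("jig.npy");print("tcp jig",R.from_euler('z',-x[3]).apply(o['tcp_pos']-x[:3]).round(4));print(R.from_quat(o['tool_rot']).as_matrix().round(3))
```

```text
[-0.52725119 -0.85445758  0.20853108] [0.52607755 0.03939385 0.05079162]
tcp jig [0.0052 0.0078 0.0553]
[[-0.005  0.974  0.227]
 [ 0.014  0.227 -0.974]
 [-1.    -0.002 -0.014]]
```

View pics/w6.png

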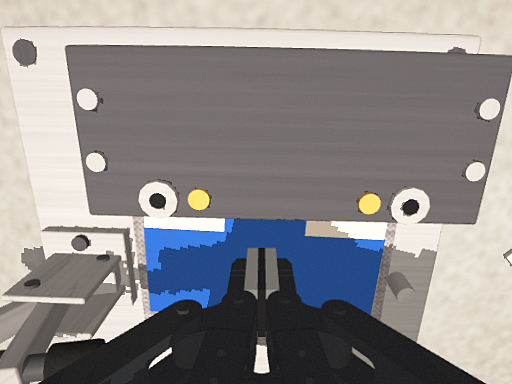

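>>> {"fn": "step_arm", "kwargs": {
  "plan": [
    [0, 0.3, 0, 0, 0, 0, 0],
    [0, 0.25, 0, 0, 0, 0, 0],
    [0, 0.1, 0, 0, 0, 0, 0],
    [0, 0.0, 0, 0, 0, 0, 0]
  ]
}}

```text
clock: 6.17
tcp_pos: [0.5259, 0.0392, 0.0452]
tool_rot: [0.443, 0.558, -0.437, 0.55]
ft_force: [-1.9, -0.9, 6.4]
grip_width: -0.0003
```

>>> {"fn": "step_arm", "kwargs": {
  "plan": [
    [0, 0.08, 0, 0, 0, 0, 0],
    [0, 0.06, -0.1, 0.03, 0, 0, 0],
    [0, 0.05, -0.1, 0.03, 0, 0, 0]
  ]
}}

```text
clock: 6.42
tcp_pos: [0.5258, 0.039, 0.0447]
tool_rot: [0.444, 0.557, -0.436, 0.55]
ft_force: [-0.6, 5.7, 18.1]
grip_width: -0.0001
```

>>> {"fn": "step_arm", "kwargs": {
  "plan": [
    [0, 0.02, -0.2, 0.07, 0, 0, 0],
    [0, 0, -0.2, 0.07, 0, 0, 0]
  ]
}}

```text
clock: 6.58
tcp_pos: [0.525, 0.0371, 0.045]
tool_rot: [0.446, 0.555, -0.434, 0.552]
ft_force: [3.4, 5.5, 11.7]
grip_width: -0.0004
```

>>> {"fn": "step_arm", "kwargs": {
  "plan": [
    [0, 0.0, -0.3, 0.07, 0, 0, 0],
    [0, 0.0, -0.3, 0.07, 0, 0, 0]
  ]
}}

```text
clock: 6.75
tcp_pos: [0.5214, 0.0338, 0.0451]
tool_rot: [0.446, 0.554, -0.434, 0.553]
ft_force: [5.2, 3.5, 9.0]
grip_width: -0.0001
```

>>> {"fn": "step_arm", "kwargs": {
  "plan": [
    [0, 0.02, -0.3, 0.07, 0, 0, 0],
    [0, 0.02, -0.3, 0.07, 0, 0, 0]
  ]
}}

```text
clock: 6.92
tcp_pos: [0.5169, 0.0309, 0.045]
tool_rot: [0.446, 0.554, -0.433, 0.553]
ft_force: [6.8, 3.1, 11.8]
grip_width: -0.0001
```

>>> {"fn": "step_arm", "kwargs": {
  "plan": [
    [0, 0.01, -0.3, 0.07, 0, 0, 0],
    [0, 0.01, -0.3, 0.07, 0, 0, 0]
  ]
}}

```text
clock: 7.08
tcp_pos: [0.5121, 0.0281, 0.045]
tool_rot: [0.447, 0.553, -0.433, 0.554]
ft_force: [8.2, 3.2, 11.9]
grip_width: -0.0001
```

```bash
cat > look.py <<'E'
from pan import *
import pickle,sys
n=sys.argv[1]
c=cam("wrist");im,d=get_image("wrist");cv2.imwrite(f"pics/{n}.png",im);pickle.dump(c,open(f"pics/{n}.pkl","wb"))
o=status.get_obs();print(o['clock'],o['ft_force'],o['tcp_pos'])
x=np.load("jig.npy");print("tcp jig",R.from_euler('z',-x[3]).apply(o['tcp_pos']-x[:3]).round(4));print(R.from_quat(o['tool_rot']).as_matrix().round(3))
E
python3 look.py w7
```

```text
7.1333 [ 5.58427853  0.70484091 14.11094169] [0.51099422 0.02778486 0.04490599]
tcp jig [-0.0119 -0.0004  0.0494]
[[ 0.011  0.974  0.226]
 [ 0.014  0.226 -0.974]
 [-1.     0.014 -0.011]]
```

View pics/w7.png

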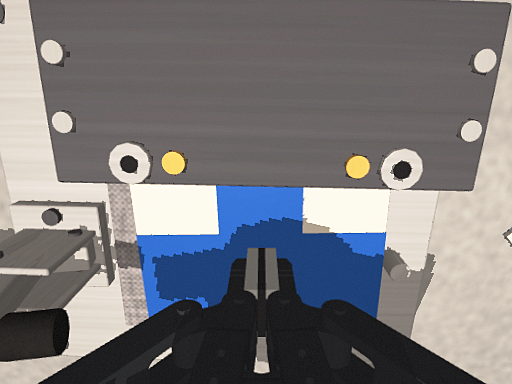

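The white strips' near boundary is now at row 234, at (218,234) and (303,233). The panel's right edge is near (386,230) and the side pin is at (397,268).

Run:
```python
from pan import *
import pickle
panel([(218,234),(303,233),(140,236),(386,232),(388,192),(383,300),(132,187),(148,300)],pickle.load(open("pics/w7.pkl","rb")))
```

```text
(218, 234) [ 4.7 21.7 35. ]
(303, 233) [  6.2 -18.8  35. ]
(140, 236) [ 2.6 59.4 35. ]
(386, 232) [  7.6 -58.3  35. ]
(388, 192) [ 27.5 -56.5  35. ]
(383, 300) [-30.3 -62.2  35. ]
(132, 187) [27.2 60.8 35. ]
(148, 300) [-33.6  58.8  35. ]
```

>>> {"fn": "step_arm", "kwargs": {
  "plan": [
    [0, 0.0, -0.3, -0.02, 0.012, 0, 0],
    [0, 0.0, -0.3, -0.02, 0.012, 0, 0]
  ]
}}

```text
clock: 7.3
tcp_pos: [0.5065, 0.0268, 0.045]
tool_rot: [0.453, 0.548, -0.44, 0.549]
ft_force: [6.8, 2.0, 11.7]
grip_width: 0.0004
```

>>> {"fn": "step_arm", "kwargs": {
  "plan": [
    [0, 0.0, -0.3, -0.0, 0.012, 0, 0],
    [0, 0.0, -0.2, 0.0, 0.012, 0, 0]
  ]
}}

```text
clock: 7.47
tcp_pos: [0.5014, 0.0258, 0.045]
tool_rot: [0.46, 0.542, -0.447, 0.543]
ft_force: [7.5, 2.3, 11.8]
grip_width: 0.0003
```

```bash
python3 look.py w8
```

```text
7.5167 [ 6.31774378  2.68447817 12.26625937] [0.50105115 0.02578761 0.04499992]
tcp jig [-0.0221 -0.0004  0.0495]
[[ 0.012  0.984  0.178]
 [ 0.014  0.178 -0.984]
 [-1.     0.015 -0.011]]
```

View pics/w8.png

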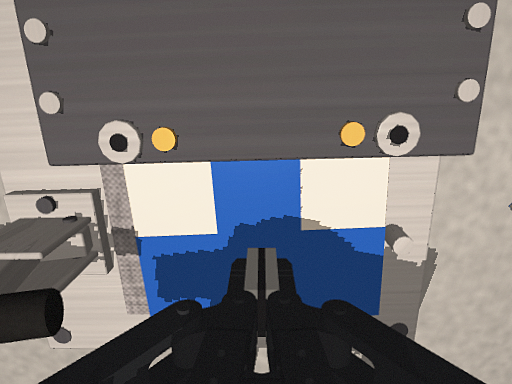

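Run:
```python
from pan import *
import pickle
panel([(217,234),(301,230),(137,237),(385,228),(389,170),(380,310),(126,167),(148,310)],pickle.load(open("pics/w8.pkl","rb")))
```

```text
(217, 234) [-5.2 21.3 35. ]
(301, 230) [ -4.1 -18.8  35. ]
(137, 237) [-6.  60.1 35. ]
(385, 228) [ -4.1 -58.6  35. ]
(389, 170) [ 24.1 -57.9  35. ]
(380, 310) [-50.3 -60.3  35. ]
(126, 167) [28.5 60.1 35. ]
(148, 310) [-47.9  60.6  35. ]
```

>>> {"fn": "step_arm", "kwargs": {
  "plan": [
    [0, 0.0, -0.2, 0.0, 0.005, 0, 0],
    [0, 0.0, -0.2, 0.0, 0.005, 0, 0],
    [0, 0, 0, 0, 0, 0, 0]
  ]
}}

```text
clock: 7.77
tcp_pos: [0.4976, 0.025, 0.045]
tool_rot: [0.462, 0.54, -0.449, 0.541]
ft_force: [7.9, 1.3, 11.2]
grip_width: 0.0
```

>>> {"fn": "step_arm", "kwargs": {
  "plan": [
    [0, 0.0, -0.1, 0.1, 0, 0, 0],
    [0, 0.0, -0.1, 0.1, 0, 0, 0],
    [0, 0, 0, 0, 0, 0, 0]
  ]
}}

```text
clock: 8.02
tcp_pos: [0.4956, 0.0235, 0.045]
tool_rot: [0.463, 0.541, -0.449, 0.54]
ft_force: [7.0, 4.6, 12.4]
grip_width: -0.0003
```

```bash
python3 look.py w9
```

```text
8.0667 [ 6.73102935  4.51509388 13.17700583] [0.49565036 0.02347984 0.04497329]
tcp jig [-0.0278 -0.0015  0.0495]
[[ 0.012  0.986  0.168]
 [ 0.015  0.168 -0.986]
 [-1.     0.015 -0.013]]
```

View pics/w9.png

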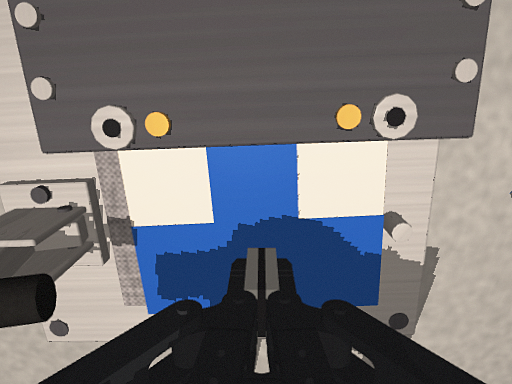

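The finger is now slipping: the white boundary has moved up to about row 220 relative to the finger, so the front pins are stopping the panel.

Run:
```python
from pan import *
import pickle
panel([(213,224),(299,219),(134,227),(383,216),(387,150),(379,300),(122,160),(146,300)],pickle.load(open("pics/w9.pkl","rb")))
```

```text
(213, 224) [-5.9 21.5 35. ]
(299, 219) [ -4.7 -19.1  35. ]
(134, 227) [-6.3 59.5 35. ]
(383, 216) [ -4.6 -58.3  35. ]
(387, 150) [ 26.4 -57.8  35. ]
(379, 300) [-50.8 -60.   35. ]
(122, 160) [26.3 59.8 35. ]
(146, 300) [-47.3  60.   35. ]
```

>>> {"fn": "step_arm", "kwargs": {
  "plan": [
    [0, -0.4, 0, 0, 0, 0, 0],
    [0, -0.5, 0.3, 0, 0, 0.013, 0],
    [0, 0, 1.6, -0.2, 0, 0, 0],
    [0, 0, 1.5, -0.2, 0, 0, 0],
    [0, 0, 0, 0, 0, 0, 0]
  ]
}}

```text
clock: 8.48
tcp_pos: [0.5238, 0.0325, 0.0514]
tool_rot: [0.462, 0.548, -0.449, 0.534]
ft_force: [0.5, -0.7, -0.0]
grip_width: -0.0001
```

```bash
python3 -c "
from h import *
for i in range(3):get_image('top')"; python3 look.py w10
```

```text
8.6833 [ 0.03972459  0.47978879 -0.71401042] [0.51884489 0.03221187 0.05058845]
tcp jig [-0.0033  0.0023  0.0551]
[[-0.009  0.985  0.17 ]
 [ 0.027  0.17  -0.985]
 [-1.    -0.004 -0.028]]
```

View pics/w10.png

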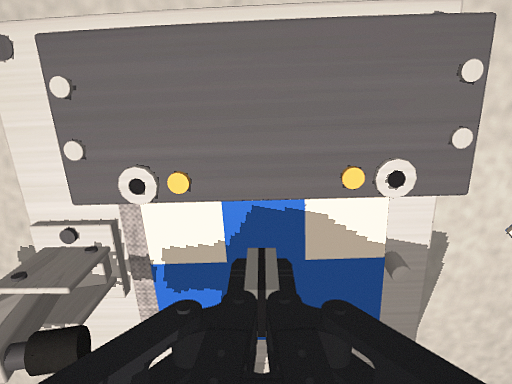

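>>> {"fn": "step_arm", "kwargs": {
  "plan": [
    [0, 0, 0.6, 0, 0, -0.027, 0.004],
    [0, 0.25, 0, 0, 0, 0, 0],
    [0, 0.25, 0, 0, 0, 0, 0],
    [0, 0.1, 0, 0, 0, 0, 0],
    [0, 0.0, 0, 0, 0, 0, 0]
  ]
}}

```text
clock: 9.1
tcp_pos: [0.5258, 0.0335, 0.0453]
tool_rot: [0.456, 0.541, -0.455, 0.541]
ft_force: [-1.1, 1.4, 4.5]
grip_width: -0.0002
```

>>> {"fn": "step_arm", "kwargs": {
  "plan": [
    [0, 0.08, 0, 0, 0, 0, 0],
    [0, 0.03, -0.05, 0.1, 0, 0, 0],
    [0, 0.02, -0.1, 0.1, 0, 0, 0],
    [0, 0, -0.05, 0.05, 0, 0, 0]
  ]
}}

```text
clock: 9.43
tcp_pos: [0.5261, 0.0318, 0.0451]
tool_rot: [0.458, 0.54, -0.454, 0.541]
ft_force: [0.2, 6.8, 8.2]
grip_width: -0.0
```

>>> {"fn": "step_arm", "kwargs": {
  "plan": [
    [0, 0.03, -0.1, 0.1, 0, 0, 0],
    [0, 0.0, -0.1, 0.1, 0, 0, 0],
    [0, 0, 0, 0, 0, 0, 0]
  ]
}}

```text
clock: 9.68
tcp_pos: [0.5255, 0.0296, 0.0451]
tool_rot: [0.459, 0.539, -0.453, 0.542]
ft_force: [0.4, 7.0, 8.9]
grip_width: 0.0001
```

```bash
python3 look.py w11
```

```text
9.7333 [0.86056059 5.85186982 9.18861306] [0.52550504 0.02958231 0.04505518]
tcp jig [ 0.0026 -0.0017  0.0496]
[[ 0.008  0.986  0.169]
 [ 0.003  0.168 -0.986]
 [-1.     0.008 -0.002]]
```

View pics/w11.png

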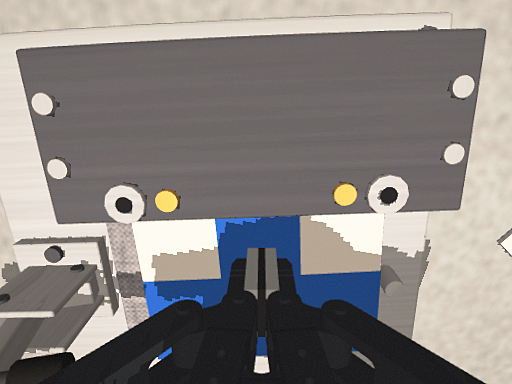

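>>> {"fn": "step_arm", "kwargs": {
  "plan": [
    [0, 0.05, -0.15, 0, 0, 0, 0],
    [0, 0.0, -0.15, 0.05, 0, 0, 0],
    [0, 0, -0.15, 0.05, 0, 0, 0],
    [0, 0, -0.1, 0.1, 0, 0, 0],
    [0, 0, 0, 0, 0, 0, 0]
  ]
}}

```text
clock: 10.15
tcp_pos: [0.5226, 0.0263, 0.0451]
tool_rot: [0.459, 0.538, -0.452, 0.543]
ft_force: [3.9, 5.5, 9.9]
grip_width: -0.0
```

>>> {"fn": "step_arm", "kwargs": {
  "plan": [
    [0, 0.02, -0.15, 0.05, 0, 0, 0],
    [0, 0.0, -0.1, 0.1, 0, 0, 0],
    [0, 0, -0.1, 0.1, 0, 0, 0],
    [0, 0, 0, 0, 0, 0, 0]
  ]
}}

```text
clock: 10.48
tcp_pos: [0.5201, 0.0233, 0.0451]
tool_rot: [0.46, 0.538, -0.452, 0.543]
ft_force: [4.4, 5.7, 10.6]
grip_width: -0.0001
```

```bash
python3 look.py w12
```

```text
10.5333 [ 4.35356922  5.57407822 10.4697948 ] [0.52008112 0.02333238 0.04505509]
tcp jig [-0.0039 -0.0067  0.0496]
[[ 0.013  0.986  0.168]
 [ 0.003  0.168 -0.986]
 [-1.     0.013 -0.001]]
```

View pics/w12.png

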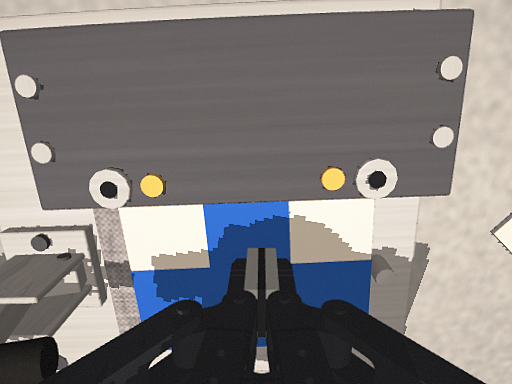

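>>> {"fn": "step_arm", "kwargs": {
  "plan": [
    [0, -1.0, 0, 0, 0, 0, 0],
    [0, -3.5, 1.0, 0, 0.03, 0, 0],
    [0, -3.8, 2.5, 0, 0, 0, 0],
    [0, -3.8, 2.0, 0, 0, 0, 0],
    [0, -3.5, 0, 0, 0, 0, 0]
  ]
}}

```text
clock: 10.95
tcp_pos: [0.5699, 0.0299, 0.1969]
tool_rot: [0.465, 0.532, -0.462, 0.535]
ft_force: [0.9, -0.4, -0.6]
grip_width: -0.0
```

```bash
python3 -c "
from h import *
for i in range(5):get_image('top')"; python3 look.py w13
python3 - <<'E'
from h import *
im=cv2.imread("pics/w13.png");crop(im,130,110,380,290,3.2,"pics/w13c.png")
E
```

```text
11.25 [-0.29404522  0.55805863 -0.58667289] [0.56474205 0.02969516 0.1932787 ]
tcp jig [ 0.0411 -0.0096  0.1978]
[[-0.001  0.99   0.14 ]
 [ 0.001  0.14  -0.99 ]
 [-1.    -0.001 -0.001]]
```

View pics/w13.png

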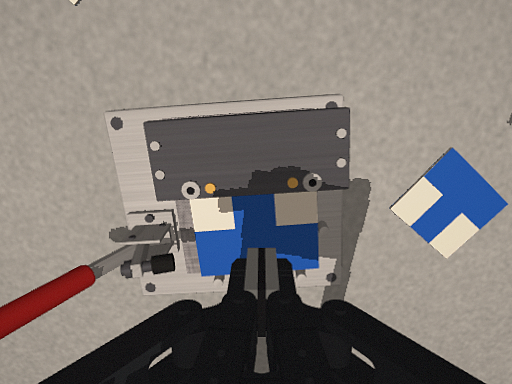

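View pics/w13c.png

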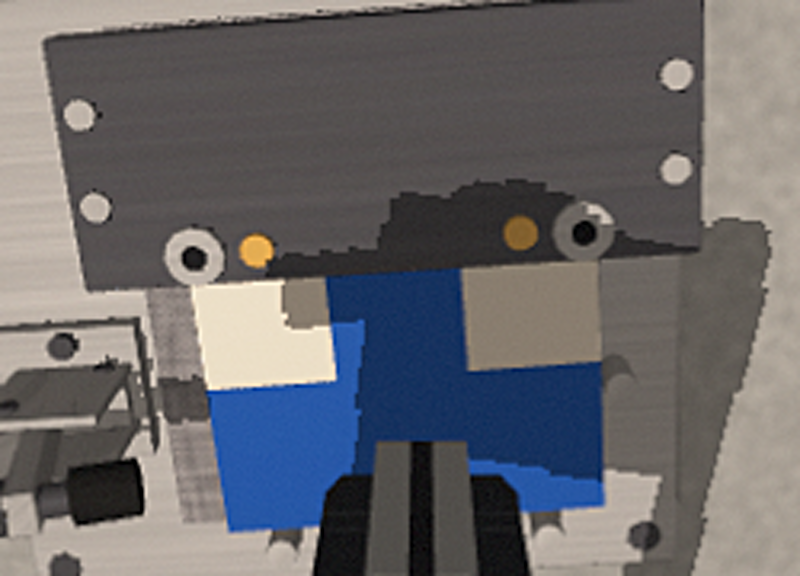

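Run:
```python
from pan import *
import pickle
from scipy.optimize import least_squares
c=pickle.load(open("pics/w13.pkl","rb"))
f=lambda u,v:(130+(u+.5)/3.2-.5,110+(v+.5)/3.2-.5)
J=np.array([(33,86,50),(33,-86,50),(103,86,50),(103,-86,50)])/1000.
P=np.array([f(90,290),f(701,249),f(44,38),(350,108)])
for z in (-.0045,):
    W=lambda x,J:R.from_euler('z',x[2]).apply(J)+[x[0],x[1],z]
    g=lambda x:(proj(c,W(x,J))-P).ravel()
    s=least_squares(g,[.52,.03,.2]);print(s.x.round(4),g(s.x).round(1))
    for q in [(230,531),(605,505),(210,391),(336,381),(470,370),(602,362),(596,262),(192,288)]:
        w=at_z(c,*f(*q),z+.035);print(q,(1000*R.from_euler('z',-s.x[2]).apply(w-[s.x[0],s.x[1],z])).round(1))
    X=np.array([(-55,60,35),(-55,-60,35),(-5,60,35),(-5,-60,35),(-60,42,42),(-60,-42,42),(-10,-65,42)])/1000
    print(((proj(c,W(s.x,X))-[130,110])*3.2).round(0))
```

```text
[0.5227 0.0302 0.2063] [-1.2  0.7  0.9  1.2 -0.9 -0.1  1.1 -1.1]
(230, 531) [-55.2  59.3  35. ]
(605, 505) [-53.7 -60.3  35. ]
(210, 391) [-6.1 59.1 35. ]
(336, 381) [-5.3 20.5 35. ]
(470, 370) [ -4.4 -20.1  35. ]
(602, 362) [ -4.4 -59.9  35. ]
(596, 262) [ 27.3 -58.5  35. ]
(192, 288) [27.2 60.  35. ]
[[227. 529.]
 [603. 508.]
 [206. 387.]
 [601. 363.]
 [282. 552.]
 [549. 537.]
 [622. 386.]]
```

Run:
```python
from h import *
x=np.load("jig.npy")
t=R.from_euler('z',x[3]).apply([-.018,-.036,0])+x[:3];t[2]=.056
a=.2063
T=R.from_matrix(np.array([[0,0,-1],[np.cos(a),np.sin(a),0],[np.sin(a),-np.cos(a),0]]).T)
rows(t,T,5)
```

```text
[2.75, -1.14, 0.61] [-0.0131, -0.0001, 0.0001]
[2.75, -1.15, 0.59] [-0.0131, -0.0001, 0.0001]
[2.75, -1.16, 0.58] [-0.0131, -0.0001, 0.0001]
[2.75, -1.17, 0.56] [-0.0131, -0.0001, 0.0001]
[2.75, -1.17, 0.54] [-0.0131, -0.0001, 0.0001]
```

>>> {"fn": "step_arm", "kwargs": {
  "plan": [
    [0, 2.7, -1.5, 0.6, -0.013, 0, 0],
    [0, 2.7, -1.5, 0.6, -0.013, 0, 0],
    [0, 2.7, -1.4, 0.6, -0.013, 0, 0],
    [0, 2.8, -0.9, 0.5, -0.013, 0, 0],
    [0, 2.7, -0.5, 0.5, -0.013, 0, 0]
  ]
}}

```text
clock: 11.67
tcp_pos: [0.5102, -0.0071, 0.0557]
tool_rot: [0.445, 0.55, -0.446, 0.548]
ft_force: [1.0, 0.2, -0.1]
grip_width: -0.0
```

>>> {"fn": "step_arm", "kwargs": {
  "plan": [
    [0, 0, 0, 0, 0, 0, 0],
    [0, 0, 0, 0, 0, 0, 0],
    [0, 0, 0, 0, 0, 0, 0]
  ]
}}

```text
clock: 11.92
tcp_pos: [0.5149, -0.0068, 0.0586]
tool_rot: [0.447, 0.548, -0.445, 0.549]
ft_force: [0.6, -0.2, 0.6]
grip_width: -0.0002
```

```bash
python3 look.py w14
```

```text
11.9667 [ 0.61258951 -0.00683795 -0.33731355] [ 0.51585503 -0.00677472  0.05934609]
tcp jig [-0.0142 -0.0353  0.0638]
[[ 0.005  0.979  0.204]
 [ 0.     0.204 -0.979]
 [-1.     0.005  0.   ]]
```

View pics/w14.png

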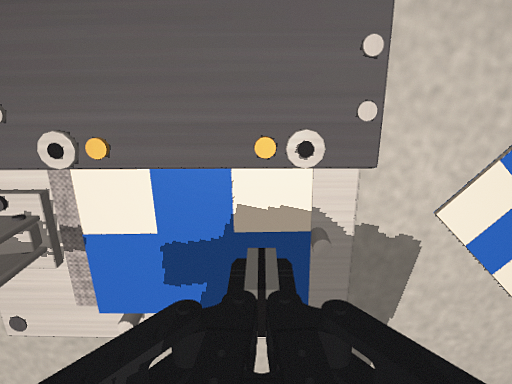

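>>> {"fn": "step_arm", "kwargs": {
  "plan": [
    [0, 0.5, -0.2, 0, 0, 0, 0],
    [0, 0.5, 0, 0, 0, 0, 0],
    [0, 0.2, 0, 0, 0, 0, 0],
    [0, 0, 0, 0, 0, 0, 0],
    [0, 0, 0, 0, 0, 0, 0]
  ]
}}

```text
clock: 12.38
tcp_pos: [0.5128, -0.0072, 0.0466]
tool_rot: [0.447, 0.548, -0.445, 0.55]
ft_force: [0.2, -0.2, 0.4]
grip_width: 0.0
```

>>> {"fn": "step_arm", "kwargs": {
  "plan": [
    [0, 0.1, 0, 0, 0, 0, 0],
    [0, 0.07, 0, 0, 0, 0, 0],
    [0, 0, 0, 0, 0, 0, 0]
  ]
}}

```text
clock: 12.63
tcp_pos: [0.5131, -0.0073, 0.0453]
tool_rot: [0.447, 0.548, -0.445, 0.55]
ft_force: [-0.7, 1.2, 4.5]
grip_width: -0.0
```

>>> {"fn": "step_arm", "kwargs": {
  "plan": [
    [0, 0.09, 0, 0, 0, 0, 0],
    [0, 0.04, -0.1, 0, 0, 0, 0],
    [0, 0.03, -0.15, 0, 0, 0, 0],
    [0, 0, -0.15, 0, 0, 0, 0]
  ]
}}

```text
clock: 12.97
tcp_pos: [0.5128, -0.0075, 0.0451]
tool_rot: [0.449, 0.546, -0.443, 0.551]
ft_force: [4.3, 4.8, 7.8]
grip_width: -0.0001
```

>>> {"fn": "step_arm", "kwargs": {
  "plan": [
    [0, 0.02, -0.15, 0, 0, 0, 0],
    [0, 0.02, -0.15, 0, 0, 0, 0],
    [0, 0, -0.1, 0.05, 0, 0, 0],
    [0, 0, 0, 0, 0, 0, 0]
  ]
}}

```text
clock: 13.3
tcp_pos: [0.5105, -0.0089, 0.0451]
tool_rot: [0.45, 0.545, -0.443, 0.552]
ft_force: [4.7, 3.9, 8.7]
grip_width: 0.0001
```

```bash
python3 look.py w15
```

```text
13.35 [ 4.15645164  4.01079483 10.19853775] [ 0.51047899 -0.00885477  0.04510006]
tcp jig [-0.0199 -0.0362  0.0496]
[[ 0.014  0.979  0.203]
 [ 0.001  0.203 -0.979]
 [-1.     0.014  0.002]]
```

View pics/w15.png

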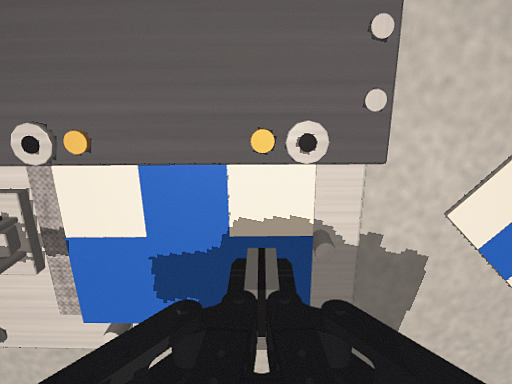

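>>> {"fn": "step_arm", "kwargs": {
  "plan": [
    [0, 0.03, -0.2, -0.03, 0, 0, 0],
    [0, 0.02, -0.2, 0, 0, 0, 0],
    [0, 0, -0.2, 0, 0, 0, 0],
    [0, 0, 0, 0, 0, 0, 0]
  ]
}}

```text
clock: 13.68
tcp_pos: [0.5062, -0.0104, 0.0451]
tool_rot: [0.45, 0.544, -0.442, 0.553]
ft_force: [6.4, 3.2, 8.6]
grip_width: -0.0
```

>>> {"fn": "step_arm", "kwargs": {
  "plan": [
    [0, 0.0, -0.2, 0, 0, 0, 0],
    [0, 0, -0.2, 0.0, 0, 0, 0],
    [0, 0, 0, 0, 0, 0, 0]
  ]
}}

```text
clock: 13.93
tcp_pos: [0.5025, -0.0115, 0.0451]
tool_rot: [0.45, 0.544, -0.442, 0.553]
ft_force: [7.1, 2.1, 10.3]
grip_width: -0.0001
```

```bash
python3 look.py w16
```

```text
13.9833 [ 6.03304683  1.4052382  10.22711981] [ 0.50251455 -0.01149331  0.04506697]
tcp jig [-0.0283 -0.0372  0.0496]
[[ 0.018  0.979  0.204]
 [-0.     0.204 -0.979]
 [-1.     0.017  0.004]]
```

View pics/w16.png

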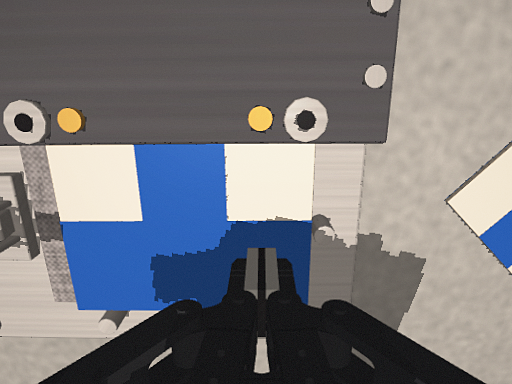

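>>> {"fn": "step_arm", "kwargs": {
  "plan": [
    [0, -0.4, 0, 0, 0, 0, -0.01],
    [0, -0.3, 0.5, -0.4, 0, 0, -0.007],
    [0, 0, 0.9, -0.8, 0, 0, 0],
    [0, 0.0, 0, 0, 0, 0, 0],
    [0, 0.3, 0, 0, 0, 0, 0]
  ]
}}

```text
clock: 14.4
tcp_pos: [0.5069, 0.0041, 0.046]
tool_rot: [0.442, 0.552, -0.449, 0.546]
ft_force: [-1.0, -0.2, -0.5]
grip_width: 0.0
```

>>> {"fn": "step_arm", "kwargs": {
  "plan": [
    [0, 0.2, 0, 0, 0, 0, 0],
    [0, 0, 0, 0, 0, 0, 0],
    [0, 0, 0, 0, 0, 0, 0]
  ]
}}

```text
clock: 14.65
tcp_pos: [0.5067, 0.004, 0.0449]
tool_rot: [0.443, 0.552, -0.449, 0.546]
ft_force: [-1.3, 2.2, 12.4]
grip_width: 0.0001
```

>>> {"fn": "step_arm", "kwargs": {
  "plan": [
    [0, 0.0, -0.15, 0.05, 0, 0, 0],
    [0, 0.03, -0.15, 0.05, 0, 0, 0],
    [0, 0.03, -0.1, 0.1, 0, 0, 0],
    [0, 0, 0, 0, 0, 0, 0]
  ]
}}

```text
clock: 14.98
tcp_pos: [0.5059, 0.0022, 0.0449]
tool_rot: [0.445, 0.55, -0.448, 0.546]
ft_force: [3.5, 7.8, 11.6]
grip_width: -0.0002
```

>>> {"fn": "step_arm", "kwargs": {
  "plan": [
    [0, 0.03, -0.15, 0.1, 0, 0, 0],
    [0, 0.02, -0.1, 0.15, 0, 0, 0],
    [0, 0.0, -0.1, 0.1, 0, 0, 0],
    [0, 0, 0, 0, 0, 0, 0]
  ]
}}

```text
clock: 15.32
tcp_pos: [0.504, -0.0017, 0.0449]
tool_rot: [0.445, 0.55, -0.448, 0.547]
ft_force: [4.7, 9.3, 14.4]
grip_width: -0.0001
```

>>> {"fn": "step_arm", "kwargs": {
  "plan": [
    [0, 0.0, -0.15, 0.1, 0, 0, 0],
    [0, 0.0, -0.15, 0.1, 0, 0, 0],
    [0, 0, -0.15, 0, 0, 0, 0],
    [0, 0, 0, 0, 0, 0, 0]
  ]
}}

```text
clock: 15.65
tcp_pos: [0.501, -0.0053, 0.0449]
tool_rot: [0.445, 0.549, -0.447, 0.548]
ft_force: [5.3, 6.6, 11.3]
grip_width: -0.0001
```

>>> {"fn": "step_arm", "kwargs": {
  "plan": [
    [0, -0.8, 0, 0, 0, 0, 0],
    [0, -3.5, 1.0, -0.5, 0, 0, 0],
    [0, -3.8, 2.5, -1, 0, 0, 0],
    [0, -3.8, 2.2, -1, 0, 0, 0],
    [0, -1.5, 0, 0, 0, 0, 0]
  ]
}}

```text
clock: 16.07
tcp_pos: [0.55, 0.029, 0.1738]
tool_rot: [0.444, 0.55, -0.447, 0.548]
ft_force: [1.8, 0.1, 1.3]
grip_width: -0.0002
```

```bash
python3 -c "
from h import *
for i in range(6):get_image('top')"; python3 look.py w17
python3 - <<'E'
from h import *
im=cv2.imread("pics/w17.png");crop(im,120,90,400,300,2.85,"pics/w17c.png")
crop(im,160,220,350,300,4.2,"pics/w17d.png")
E
```

```text
16.4167 [ 0.69615223 -0.21725664 -0.27109621] [0.54240716 0.02714422 0.16749755]
tcp jig [ 0.0187 -0.0075  0.172 ]
[[-0.019  0.979  0.204]
 [-0.003  0.204 -0.979]
 [-1.    -0.019 -0.001]]
```

View pics/w17c.png

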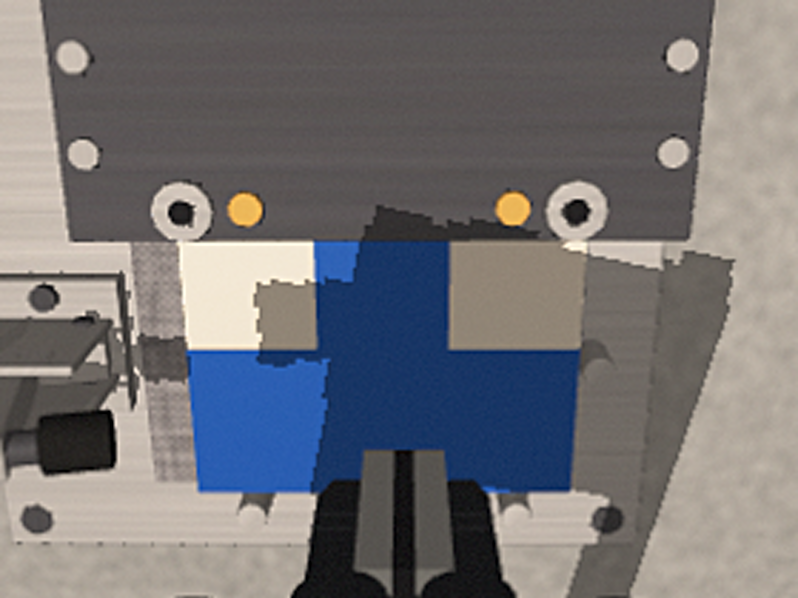

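View pics/w17d.png

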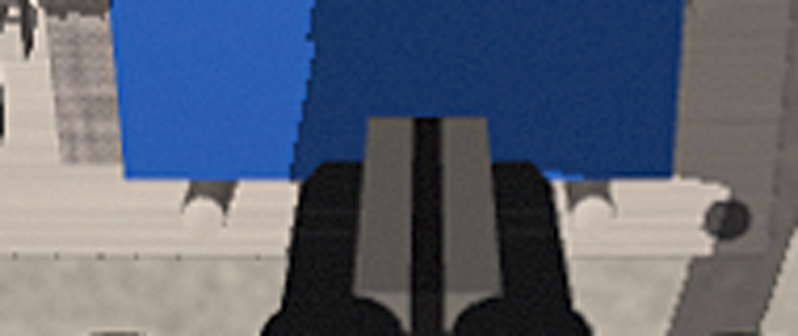

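The picture confirms the panel is seated. Its near edge (row 492) and white boundary (row 350) are level with the bridge edge (row 241). It sits flush on both front pins, near (255,495) and (515,495), and on the side pin (593,358). Next I'll measure the handle.

```bash
cat > hand.py <<'E'
from h import *
def handle(c,im,d,lab=''):
    x=np.load("jig.npy");b,g,r=[im[...,i].astype(int) for i in range(3)]
    m=(r>70)&(r>2.2*g)&(r>2.2*b)&(d>0);m=cv2.erode(m.astype(np.uint8),np.ones((3,3)))>0
    v,u=np.nonzero(m);W=np.array([at_d(c,a,e,d[e,a]) for a,e in zip(u,v)])
    Jp=1000*R.from_euler('z',-x[3]).apply(W-x[:3])
    k=(np.abs(Jp[:,0]+5)<20)&(Jp[:,1]>100)&(Jp[:,1]<260);Jp=Jp[k]
    if len(Jp)<10: print(lab,'few',len(Jp));return
    q=Jp[:,1:];mu=q.mean(0);a=np.linalg.svd(q-mu,full_matrices=False)[2][0];a*=np.sign(a[0])
    print(lab,len(Jp),'mean',Jp.mean(0).round(1),'alpha',np.arctan2(a[1],a[0]).round(3),'min',Jp.min(0).round(),'max',Jp.max(0).round(), 'alpha from pivot to mean',np.arctan2(mu[1]-64,mu[0]-108).round(3))
E
python3 - <<'E'
from hand import *
import pickle
c,im,d,o=pickle.load(open("pics/w2.pkl","rb"));handle(c,im,d,'w2')
for n in("top","scene"):
    handle(cam(n),cv2.imread(f"pics/{n}0.png"),np.load(f"pics/{n}0.npy"),n)
E
```

```text
w2 1812 mean [ -2.1 147.7 149.6] alpha 1.047 min [-11. 123. 108.] max [  4. 173. 178.] alpha from pivot to mean 1.137
top few 7
scene 45 mean [  1.2 147.3 146.9] alpha 1.061 min [ -4. 128. 116.] max [  8. 165. 176.] alpha from pivot to mean 1.128
```

Run:
```python
import numpy as np
s=90
for a in [1.06,.95,.85,.75,.65,.55,.45,.35,.25,.15,.07,0]:
    y=108+s*np.cos(a)-9*np.sin(a);z=64+s*np.sin(a)+9*np.cos(a)
    print(a,'corner',round(y,1),round(z,1),'TCP y',round(y-7,1),'TCP z(jig)',round(z+14,1))
```

```text
1.06 corner 144.1 146.9 TCP y 137.1 TCP z(jig) 160.9
0.95 corner 153.0 142.4 TCP y 146.0 TCP z(jig) 156.4
0.85 corner 160.6 137.6 TCP y 153.6 TCP z(jig) 151.6
0.75 corner 167.7 131.9 TCP y 160.7 TCP z(jig) 145.9
0.65 corner 174.2 125.6 TCP y 167.2 TCP z(jig) 139.6
0.55 corner 180.0 118.7 TCP y 173.0 TCP z(jig) 132.7
0.45 corner 185.1 111.3 TCP y 178.1 TCP z(jig) 125.3
0.35 corner 189.5 103.3 TCP y 182.5 TCP z(jig) 117.3
0.25 corner 193.0 95.0 TCP y 186.0 TCP z(jig) 109.0
0.15 corner 195.6 86.3 TCP y 188.6 TCP z(jig) 100.3
0.07 corner 197.2 79.3 TCP y 190.2 TCP z(jig) 93.3
0 corner 198.0 73.0 TCP y 191.0 TCP z(jig) 87.0
```

>>> {"fn": "step_arm", "kwargs": {
  "plan": [
    [0, 0, -0.5, -2.0, 0, 0, 0.019],
    [0, 0, -0.5, -2.6, 0, 0, 0],
    [0, 0, -0.5, -2.6, 0, 0, 0],
    [0, 0, -0.4, -2.6, 0, 0, 0],
    [0, 0, -0.4, -2.4, 0, 0, 0]
  ]
}}

```text
clock: 16.83
tcp_pos: [0.4952, 0.1425, 0.1679]
tool_rot: [0.447, 0.548, -0.446, 0.549]
ft_force: [1.0, -0.0, -0.1]
grip_width: -0.0001
```

>>> {"fn": "step_arm", "kwargs": {
  "plan": [
    [0, 0, 0, 0, 0, 0, 0],
    [0, 0, 0, 0, 0, 0, 0],
    [0, 0, 0, 0, 0, 0, 0]
  ]
}}

```text
clock: 17.08
tcp_pos: [0.4967, 0.1416, 0.1686]
tool_rot: [0.447, 0.548, -0.445, 0.55]
ft_force: [0.5, 0.0, 0.3]
grip_width: 0.0001
```

```bash
python3 look.py w18
```

```text
17.1333 [-0.01446046 -0.15116057 -0.01641796] [0.49706796 0.14134314 0.16876827]
tcp jig [-0.0023  0.1136  0.1733]
[[ 0.004  0.979  0.204]
 [ 0.     0.204 -0.979]
 [-1.     0.004  0.001]]
```

View pics/w18.png

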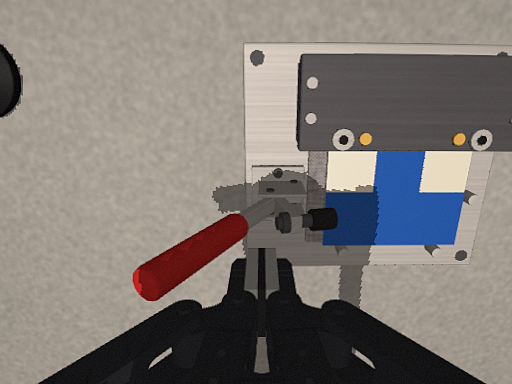

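>>> {"fn": "step_arm", "kwargs": {
  "plan": [
    [0, 0.8, 0, -0.5, 0, 0, 0],
    [0, 0.7, 0, -0.5, 0, 0, 0],
    [0, 0.2, 0, -0.4, 0, 0, 0],
    [0, 0, 0, 0, 0, 0, 0],
    [0, 0, 0, 0, 0, 0, 0]
  ]
}}

```text
clock: 17.55
tcp_pos: [0.4942, 0.1559, 0.152]
tool_rot: [0.447, 0.548, -0.445, 0.55]
ft_force: [0.1, 0.2, -0.3]
grip_width: 0.0002
```

```bash
python3 look.py w19
```

```text
17.6 [-0.53837305  0.13628951  0.15302054] [0.49453198 0.15590991 0.15234197]
tcp jig [-0.0018  0.1283  0.1568]
[[ 0.005  0.979  0.205]
 [ 0.001  0.205 -0.979]
 [-1.     0.005  0.   ]]
```

View pics/w19.png

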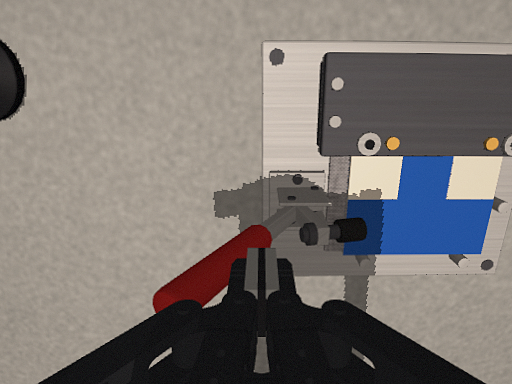

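>>> {"fn": "step_arm", "kwargs": {
  "plan": [
    [0, 0, -0.1, -0.5, 0, 0, 0],
    [0, 0, -0.1, -0.6, 0, 0, 0],
    [0, 0.1, 0, -0.7, 0, 0, 0],
    [0, 0.4, 0, -0.7, 0, 0, 0]
  ]
}}

```text
clock: 17.93
tcp_pos: [0.4879, 0.1788, 0.1482]
tool_rot: [0.447, 0.547, -0.445, 0.551]
ft_force: [1.4, -7.3, -0.2]
grip_width: -0.0001
```

>>> {"fn": "step_arm", "kwargs": {
  "plan": [
    [0, 0.5, 0, -0.7, 0, 0, 0],
    [0, 0.6, 0, -0.7, 0, 0, 0],
    [0, 0.6, 0, -0.6, 0, 0, 0]
  ]
}}

```text
clock: 18.18
tcp_pos: [0.4837, 0.1987, 0.1309]
tool_rot: [0.447, 0.547, -0.445, 0.551]
ft_force: [0.8, -5.9, 2.3]
grip_width: -0.0001
```

>>> {"fn": "step_arm", "kwargs": {
  "plan": [
    [0, 0.7, 0, -0.5, 0, 0, 0],
    [0, 0.8, 0, -0.45, 0, 0, 0],
    [0, 0.8, 0, -0.4, 0, 0, 0]
  ]
}}

```text
clock: 18.43
tcp_pos: [0.481, 0.2122, 0.108]
tool_rot: [0.447, 0.547, -0.445, 0.551]
ft_force: [0.6, -4.8, 4.0]
grip_width: 0.0002
```

>>> {"fn": "step_arm", "kwargs": {
  "plan": [
    [0, 0.8, 0, -0.3, 0, 0, 0],
    [0, 0.7, 0, -0.2, 0, 0, 0],
    [0, 0, 0, 0, 0, 0, 0]
  ]
}}

```text
clock: 18.68
tcp_pos: [0.4798, 0.2182, 0.0917]
tool_rot: [0.447, 0.548, -0.445, 0.55]
ft_force: [0.7, 0.0, 0.9]
grip_width: -0.0001
```

```bash
python3 look.py w20
```

```text
18.7333 [ 0.71374298  0.47321559 -0.00807789] [0.47966952 0.21833849 0.09205289]
tcp jig [-0.0035  0.1925  0.0966]
[[ 0.004  0.979  0.204]
 [ 0.002  0.204 -0.979]
 [-1.     0.005 -0.001]]
```

View pics/w20.png

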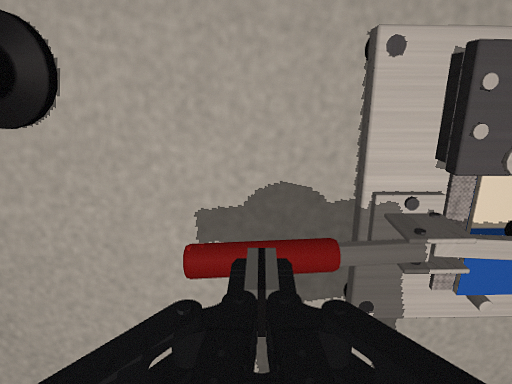

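>>> {"fn": "step_arm", "kwargs": {
  "plan": [
    [0, 0.4, 0, 0, 0, 0, 0],
    [0, 0.3, 0, 0, 0, 0, 0],
    [0, 0, 0, 0, 0, 0, 0]
  ]
}}

```text
clock: 18.98
tcp_pos: [0.4798, 0.219, 0.0857]
tool_rot: [0.448, 0.548, -0.444, 0.549]
ft_force: [-0.6, 1.5, 2.9]
grip_width: 0.0002
```

>>> {"fn": "step_arm", "kwargs": {
  "plan": [
    [0, 0.3, 0, 0, 0, 0, 0],
    [0, 0.0, 0, 0, 0, 0, 0]
  ]
}}

```text
clock: 19.15
tcp_pos: [0.4799, 0.2191, 0.0832]
tool_rot: [0.449, 0.548, -0.444, 0.549]
ft_force: [-1.6, 3.8, 6.3]
grip_width: 0.0003
```

>>> {"fn": "step_arm", "kwargs": {
  "plan": [
    [0, 0.15, 0, 0, 0, 0, 0],
    [0, 0.1, 0, 0, 0, 0, 0],
    [0, 0.0, 0, 0, 0, 0, 0]
  ]
}}

```text
clock: 19.4
tcp_pos: [0.48, 0.2192, 0.0827]
tool_rot: [0.449, 0.548, -0.444, 0.549]
ft_force: [-6.3, 2.4, 22.4]
grip_width: -0.0001
```

>>> {"fn": "step_arm", "kwargs": {
  "plan": [
    [0, 0.1, 0, 0, 0, 0, 0],
    [0, 0.0, 0, 0, 0, 0, 0]
  ]
}}

```text
clock: 19.57
tcp_pos: [0.48, 0.2192, 0.0826]
tool_rot: [0.449, 0.547, -0.444, 0.55]
ft_force: [-7.1, 1.5, 29.0]
grip_width: 0.0
```

The handle is on its stop: the force rises to 29 N with no further travel, and the height matches the computed end position. I'll lift off and check.

>>> {"fn": "step_arm", "kwargs": {
  "plan": [
    [0, -0.8, 0, 0, 0, 0, 0],
    [0, -3, 0, 0, 0, 0, 0],
    [0, -3.8, 1.5, 1.5, 0, 0, 0],
    [0, -3.5, 2.0, 2.5, 0, 0, 0],
    [0, -2.0, 1.5, 2.5, 0, 0, 0]
  ]
}}

```text
clock: 19.98
tcp_pos: [0.5396, 0.1681, 0.2079]
tool_rot: [0.449, 0.547, -0.442, 0.551]
ft_force: [1.8, 1.6, 0.6]
grip_width: -0.0002
```

>>> {"fn": "step_arm", "kwargs": {
  "plan": [
    [0, -1, 0, 3, 0, 0, 0],
    [0, 0, 0, 3.0, 0, 0, 0],
    [0, 0, 0, 0, 0, 0, 0],
    [0, 0, 0, 0, 0, 0, 0],
    [0, 0, 0, 0, 0, 0, 0]
  ]
}}

```text
clock: 20.4
tcp_pos: [0.5495, 0.1087, 0.2139]
tool_rot: [0.448, 0.548, -0.445, 0.549]
ft_force: [0.3, 0.5, -0.0]
grip_width: -0.0003
```

```bash
python3 look.py w21
python3 - <<'E'
from hand import *
c=cam("wrist");im,d=get_image("wrist");handle(c,im,d)
crop(im,100,80,400,290,2.6,"pics/w21c.png")
s,_=get_image("scene");crop(s,220,140,340,240,6,"pics/s21.png")
E
```

```text
20.45 [-0.24428794  0.26203034  0.15867235] [0.5493428  0.10911586 0.21380296]
tcp jig [0.0423 0.0713 0.2183]
[[ 0.004  0.979  0.204]
 [ 0.002  0.204 -0.979]
 [-1.     0.004 -0.001]]
 1252 mean [ -2.3 191.5  71.1] alpha 0.001 min [-10. 154.  65.] max [  4. 231.  75.] alpha from pivot to mean 0.084
```

View pics/w21.png

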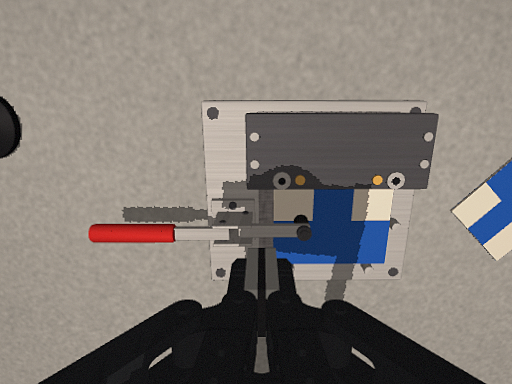

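View pics/w21c.png

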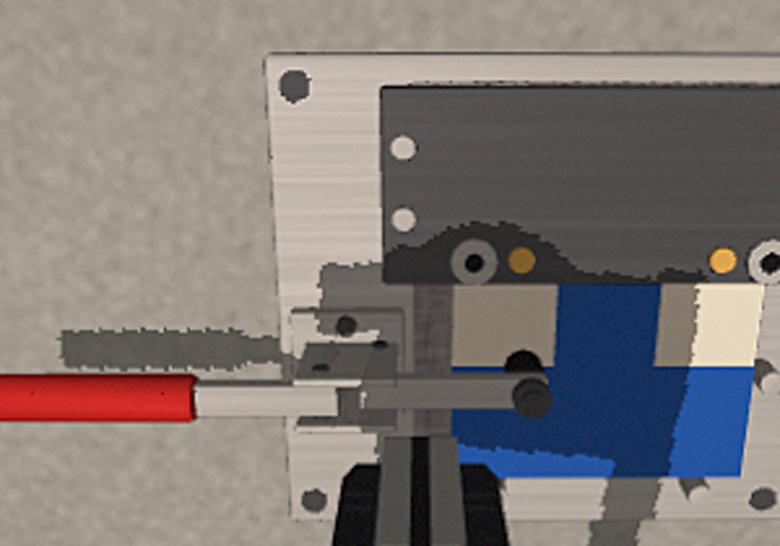

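View pics/s21.png

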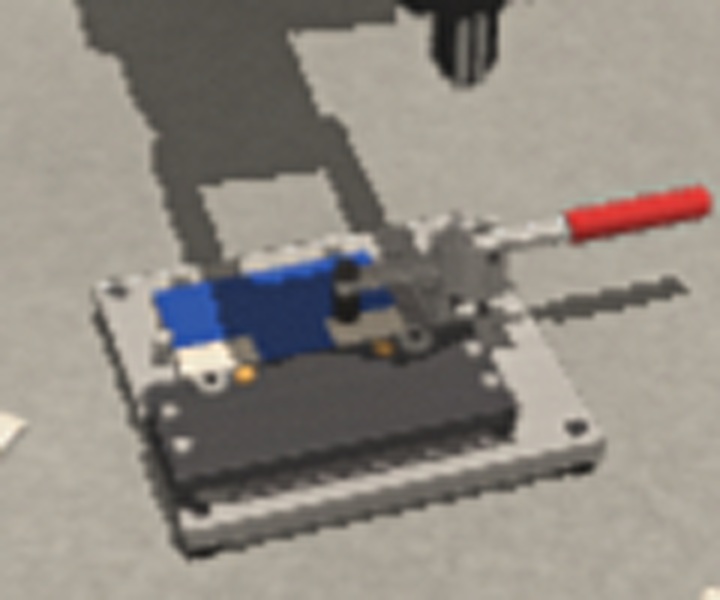

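The handle is level (0.001 rad). The pad at about (530,385) is down on the panel, which still sits squarely on the pins: near edge at row 475, front pin at (690,485), side pin at (762,372). The robot is clear, so I'm handing the job in.

```bash
python3 -c "
from workcell import workorder,status
print(status.get_obs()['clock'],workorder.finish_job())"
```

```text
the job is handed in; nothing more can be done
20.55 None
```

The panel is seated against both front pins and the side pin, and the clamp is locked down on it. I handed the job in at 20.6 s with the robot clear of everything.

- **Seating:** I drew the panel back and across in several light strokes. Most pressed with 8–14 N, and the highest reading was about 18 N (it cracks above 25 N). The fingertip slipped a good deal on the first stroke, when the press dropped to about 5 N.
- **Correction:** After the first passes my measurements showed the panel still turned by about 0.8°, with a gap of roughly 1 mm at the right front pin. I pressed again near that pin and drew it back, then pushed diagonally until the finger slipped.
- **Clamping:** I pushed the red handle down to its stop, up to 29 N on the handle, with no further travel.
- **Last checks:** In the last pictures the panel lies square with the bridge. It looked flush on all three pins before clamping. Afterwards the right front and side pins still looked flush, and the gripper hid the left one. The handle measures level (0.001 rad) and the pad is on the panel.

The jig calibration is only good to about 1–2 mm, so I judged the final fit at the pins from the pictures, not from a precise measurement. I never touched the other bench items.

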